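# Set out the blue printing blocks

## Robot

A 7-joint arm with a two-finger parallel gripper is mounted at the origin on the work surface. World frame = base frame: x ahead of the robot, y to its left, z up, the work surface at z = 0. Lengths are in m, angles in rad, forces in N, time in s.
With the tool pointing down it reaches from about 0.425 to 0.925 m from the base axis. Payload 6.8 kg.
Tool frame: the origin (TCP) lies midway between the tips of the shut fingers; the grasp point (between the pads) lies r.grip_point_offset behind it (r.grip_point_offset is the distance from the TCP to the grasp point, in m); z points along the fingers, y is the direction in which the jaws open and shut (so a half turn about z gives the same grasp; the last joint's range is limited). The gripper opens to 85 mm and grips with 20 to 120 N. Pads are 22 mm wide; open, the fingers measure 114 mm over their backs; the gripper's body (76 mm by 85 mm) begins 54 mm behind the grasp point. The pads swing forward as they close: fully open they stand 13 mm farther back than shut.
Start: joints at [1.219, 0.477, 0.022, 1.555, -0.011, 1.109, -0.083], TCP at [0.163, -0.655, 0.205] pointing down, gripper open.
Joint ranges: [-2.96, 2.96], [-0.34, 2.1], [-1.41, 1.46], [0.24, 2.44], [-1.37, 4.51], [0.17, 1.92], [-2.96, 2.96]. Speed limits (rad/s): [2.39, 2.39, 3.14, 3.14, 3.14, 3.14, 3.14].

## Interface

Orientations are given as a rotation vector (axis times angle).
In Python, from bench import r gives the robot as it stands. The module is installed in compiled form; this text tells all that it offers.
- The arm moves only by the tool play_rows, never from a script. Its argument "deltas" is a list of rows, each a list of 3 entries, a list of its own where there are three numbers: the finger opening in mm, from 0 to 85.4, then the shift along the tool's x, y, z in mm, then the turn, a rotation vector about the tool's x, y, z in rad. A call has 1 to 8 rows; each row is the pose to reach, as a shift and turn from the pose measured when the call began, along the tool's axes at that moment; what a row does not reach only later rows make up. A row lasts 1/8 s, in which the tool goes at most 62.5 mm and 10.7 degrees, less where a joint would pass 70% of its speed; a pose out of reach is approached as far as the arm can. A call with a gripper value outside its range is refused whole. The fingers move at their own pace and stop on an object; "squeeze" is the grip in N (left out, the last holds). Time passes only in rows, so rows that repeat a pose let the fingers close. It gives the time, the measured TCP pose, the force and the opening at its end, in the units of the state.
- r.get_obs(): the state, without advancing time (a new reading comes with each control period).
- r.grab_frame(name): name is "scene" or "top"; returns (picture, depth): 400x640x3 uint8, red, green, blue; 400x640 float32, m along the optical axis (not along the pixel's ray), 0 where there is no reading.
- r.camera_model(name): a dict with "mtx" (3x3 intrinsics, pixels), "rvec" (rotation vector, rad) and "tvec" (3), from world to camera coordinates, as OpenCV has them. Camera axes: x right, y down, z forward; pixel columns grow to the right and rows downward; lengths in m; the calibration is good to about 2 mm. A picture is of the moment at which its call begins. camera_model takes no time and is no camera call.
- r.hand_in(): hands the job in, once; it reports no verdict.
The state is a dict: "clock": time; "joints": joint angles; "qvel": joint speeds; "tau": joint torques, N m; "tcp_pos": TCP position; "orientation": TCP orientation; "contact_force": force on the tool from outside, world axes, zero at the start; "moment": the same for the moment, N m; "grip_width": finger opening in m.
Only numpy, scipy, OpenCV 4.12 (cv2) and the standard library are available. Lean on these libraries where they do the work, as an engineer would, in place of code of your own. Each camera call takes 0.05 s, during which the arm holds its last target. There are 200 camera calls.

## Task

Lift the lids of all three block cases right up and leave them up while you see which case holds the blocks with blue grips. Stand every blue block upright in the steel tray, one to a bay and flat on the pad, leave the red and yellow blocks in their cases, then close all three lids fully. Do not disturb the jar, the tin or the brush.

Things in the scene. Friction and masses are not known exactly. Their poses are not given: they have to be found in the camera images.
- case_a: one of three identical fixed brown wooden cases, 160 (x) x 172 (y) x 80 mm high, walls and floor 5 mm, so the inner floor is 5 mm above its origin (centre of the underside). Its x axis points away from the robot, within about 0.1 rad. Blocks inside stand side by side with their ridges along its x axis. Which case holds which colour varies
- lid_a (a joint): lid of case_a: pale wood, 8 mm thick, 0.15 kg, hinged along the case's far top edge (the hinge line is parallel to case y, through the point x = 80, z = 80.5 mm of the case frame); angle in rad, 0 = shut, grows as it opens upward and away, stop at 1.75. A stiff hinge holds it anywhere; 2 to 3 N at the handle move it. Open, its edge is 240 mm above the table
- lid_a_handle (a point): middle of the steel bar handle of lid_a: a round bar 86 mm long and 11 mm thick, parallel to the hinge (case y), 35 mm off the lid's top face and 30 mm in from its free edge, so 130 mm from the hinge along the lid and 43 mm above the lid's underside. Axes: those of the lid (as the case when shut)
- case_b: one of three identical fixed brown wooden cases, 160 (x) x 172 (y) x 80 mm high, walls and floor 5 mm, so the inner floor is 5 mm above its origin (centre of the underside). Its x axis points away from the robot, within about 0.1 rad. Blocks inside stand side by side with their ridges along its x axis. Which case holds which colour varies
- lid_b (a joint): lid of case_b: pale wood, 8 mm thick, 0.15 kg, hinged along the case's far top edge (the hinge line is parallel to case y, through the point x = 80, z = 80.5 mm of the case frame); angle in rad, 0 = shut, grows as it opens upward and away, stop at 1.75. A stiff hinge holds it anywhere; 2 to 3 N at the handle move it. Open, its edge is 240 mm above the table
- lid_b_handle (a point): middle of the steel bar handle of lid_b: a round bar 86 mm long and 11 mm thick, parallel to the hinge (case y), 35 mm off the lid's top face and 30 mm in from its free edge, so 130 mm from the hinge along the lid and 43 mm above the lid's underside. Axes: those of the lid (as the case when shut)
- case_c: one of three identical fixed brown wooden cases, 160 (x) x 172 (y) x 80 mm high, walls and floor 5 mm, so the inner floor is 5 mm above its origin (centre of the underside). Its x axis points away from the robot, within about 0.1 rad. Blocks inside stand side by side with their ridges along its x axis. Which case holds which colour varies
- lid_c (a joint): lid of case_c: pale wood, 8 mm thick, 0.15 kg, hinged along the case's far top edge (the hinge line is parallel to case y, through the point x = 80, z = 80.5 mm of the case frame); angle in rad, 0 = shut, grows as it opens upward and away, stop at 1.75. A stiff hinge holds it anywhere; 2 to 3 N at the handle move it. Open, its edge is 240 mm above the table
- lid_c_handle (a point): middle of the steel bar handle of lid_c: a round bar 86 mm long and 11 mm thick, parallel to the hinge (case y), 35 mm off the lid's top face and 30 mm in from its free edge, so 130 mm from the hinge along the lid and 43 mm above the lid's underside. Axes: those of the lid (as the case when shut)
- blue0: A blue block, blue grip: wooden base 90 x 46 x 30 mm with its printing face down and, along the middle of its top, an upright blue ridge to grip, 60 mm long (x), 12 mm thick (y), from 30 to 65 mm above the underside; 0.09 to 0.14 kg. Origin: centre of the underside; z up, x along the ridge; a half turn makes no difference. One to three of these lie in one case; all start in the same one
- blue1: A blue block, blue grip: wooden base 90 x 46 x 30 mm with its printing face down and, along the middle of its top, an upright blue ridge to grip, 60 mm long (x), 12 mm thick (y), from 30 to 65 mm above the underside; 0.09 to 0.14 kg. Origin: centre of the underside; z up, x along the ridge; a half turn makes no difference. One to three of these lie in one case; all start in the same one
- blue2: A blue block, blue grip: wooden base 90 x 46 x 30 mm with its printing face down and, along the middle of its top, an upright blue ridge to grip, 60 mm long (x), 12 mm thick (y), from 30 to 65 mm above the underside; 0.09 to 0.14 kg. Origin: centre of the underside; z up, x along the ridge; a half turn makes no difference. One to three of these lie in one case; all start in the same one
- red0: A red block, red grip: wooden base 90 x 46 x 30 mm with its printing face down and, along the middle of its top, an upright red ridge to grip, 60 mm long (x), 12 mm thick (y), from 30 to 65 mm above the underside; 0.09 to 0.14 kg. Origin: centre of the underside; z up, x along the ridge; a half turn makes no difference. Starts in case_b and stays there
- red1: A red block, red grip: wooden base 90 x 46 x 30 mm with its printing face down and, along the middle of its top, an upright red ridge to grip, 60 mm long (x), 12 mm thick (y), from 30 to 65 mm above the underside; 0.09 to 0.14 kg. Origin: centre of the underside; z up, x along the ridge; a half turn makes no difference. Starts in case_b and stays there
- yellow0: A yellow block, yellow grip: wooden base 90 x 46 x 30 mm with its printing face down and, along the middle of its top, an upright yellow ridge to grip, 60 mm long (x), 12 mm thick (y), from 30 to 65 mm above the underside; 0.09 to 0.14 kg. Origin: centre of the underside; z up, x along the ridge; a half turn makes no difference. Starts in case_c and stays there
- yellow1: A yellow block, yellow grip: wooden base 90 x 46 x 30 mm with its printing face down and, along the middle of its top, an upright yellow ridge to grip, 60 mm long (x), 12 mm thick (y), from 30 to 65 mm above the underside; 0.09 to 0.14 kg. Origin: centre of the underside; z up, x along the ridge; a half turn makes no difference. Starts in case_c and stays there
- tray: fixed dark steel tray, 108 (x) x 182 (y) x 25 mm high, origin at the centre of its underside; floor 5 mm; two dividers 5 mm thick make three open bays side by side along its y, each 98 (x) x 54 (y) mm inside and 20 mm deep, with grey pads for floor. Its x axis points away from the robot within 0.15 rad
- bay0 (a point): centre of the floor of bay 0 of the tray, 59 mm to the -y side of the middle; 5 mm above the table; axes as the tray
- bay1 (a point): centre of the floor of bay 1 of the tray, the middle one; 5 mm above the table; axes as the tray
- bay2 (a point): centre of the floor of bay 2 of the tray, 59 mm to the +y side of the middle; 5 mm above the table; axes as the tray
- jar: bystander: amber jar, 68 mm across, 95 mm high, beyond the tray; origin centre of underside
- tin: bystander: metal tin with a paper label, 72 mm across, 85 mm high, on the robot's side of the cases; origin centre of underside
- brush: bystander: a hand brush lying on the table beyond the cases; origin about its middle, underside
Mind the look-alikes: they are no part of the job. What is shaped like the case_c but black, orange or purple is not meant.

How it is judged:
On the way, in this order (a step that is already met when the one before it is completed fails the run):
1. all three lids stand open at once (each beyond 1.2 rad) (value of joint each of lid_a, lid_b, lid_c above 1.2 rad), for 0.2 s.
2. every blue block stands in a bay of the tray ((horizontal distance between blue0 and bay0 below 0.012 m or horizontal distance between blue0 and bay1 below 0.012 m or horizontal distance between blue0 and bay2 below 0.012 m) and z of blue0 in the frame of tray between 0 and 0.011 m and angle between each of blue0, blue1, blue2's own z axis and vertical below 0.1 rad and linear speed of each of blue0, blue1, blue2 below 0.03 m/s and (horizontal distance between blue1 and bay0 below 0.012 m or horizontal distance between blue1 and bay1 below 0.012 m or horizontal distance between blue1 and bay2 below 0.012 m) and z of blue1 in the frame of tray between 0 and 0.011 m and (horizontal distance between blue2 and bay0 below 0.012 m or horizontal distance between blue2 and bay1 below 0.012 m or horizontal distance between blue2 and bay2 below 0.012 m) and z of blue2 in the frame of tray between 0 and 0.011 m), for 0.2 s.
3. all three lids are shut (value of joint each of lid_a, lid_b, lid_c below 0.08 rad), for 0.2 s.
At the end, for the whole second after the job is handed in: Every blue block stands upright (within 0.1 rad) and at rest on the floor of a tray bay, within 12 mm of the bay's centre; the red and yellow blocks are inside the cases they started in; all three lids are shut (below 0.08 rad) (all of step 2 and all of step 3 and x of red0 in the frame of case_b between -0.08 and 0.08 m and y of red0 in the frame of case_b between -0.086 and 0.086 m and z of red0 in the frame of case_b between -0.01 and 0.03 m and x of red1 in the frame of case_b between -0.08 and 0.08 m and y of red1 in the frame of case_b between -0.086 and 0.086 m and z of red1 in the frame of case_b between -0.01 and 0.03 m and x of yellow0 in the frame of case_c between -0.08 and 0.08 m and y of yellow0 in the frame of case_c between -0.086 and 0.086 m and z of yellow0 in the frame of case_c between -0.01 and 0.03 m and x of yellow1 in the frame of case_c between -0.08 and 0.08 m and y of yellow1 in the frame of case_c between -0.086 and 0.086 m and z of yellow1 in the frame of case_c between -0.01 and 0.03 m); the robot touches nothing.
It fails at once if the jar is moved more than 30 mm (distance of jar from where it was at the start of the episode above 0.03 m).
It fails at once if the tin is moved more than 30 mm (distance of tin from where it was at the start of the episode above 0.03 m).
It fails at once if the brush is moved more than 30 mm (distance of brush from where it was at the start of the episode above 0.03 m).
Of blue0, blue1, blue2 only 1 to 3 are there at a start; the rules pass over those that are not, and their reading is None.
At some moment in a run one of blue0, blue1, blue2 may be knocked a few centimetres aside while the robot is not near it.
It also fails if it takes over 210 s, if anything falls off the work surface, if the arm or the gripper's body presses on something with over 40 N, if the wrist force passes 120 N, or if a joint passes its speed limit or range.

## Working session

There is one attempt and no reset: what is moved stays moved. The work goes in short steps, Python scripts to look and compute and a tool call to move; the robot and the scene stay as the last step left them, time stands still between calls to the robot, and variables do not carry over. Pictures are saved under pics/ and viewed, about 12 in all and at most 16, crops included, and the job is handed in when it is done.

Besides the shell and the picture viewer there is one more tool, called after ">>>" as name(argument=value, ...), one argument or row to a line, values as JSON. play_rows: Moves the arm, as the interface text tells. Its arguments: {"type":"object","properties":{"deltas":{"type":"array"},"squeeze":{"type":"number"}},"required":["deltas"]}

```bash
mkdir -p pics; cat > h.py <<'E'
import numpy as np, cv2
from bench import r
from scipy.spatial.transform import Rotation as R
def snap(name,fn=None):
    im,d=r.grab_frame(name); np.savez('last_%s.npz'%name,im=im,d=d)
    if fn: cv2.imwrite('pics/'+fn,im[...,::-1])
    return im,d
def world(name,u,v,z):
    m=r.camera_model(name);K=m['mtx'];Rm=cv2.Rodrigues(np.array(m['rvec']))[0];t=np.array(m['tvec']).ravel()
    c=-Rm.T@t; ray=Rm.T@np.linalg.inv(K)@np.array([u,v,1.]); s=(z-c[2])/ray[2]; return c+s*ray
def cloud(name,d):
    m=r.camera_model(name);K=np.array(m['mtx']);Rm=cv2.Rodrigues(np.array(m['rvec']))[0];t=np.array(m['tvec']).ravel()
    v,u=np.mgrid[:d.shape[0],:d.shape[1]]
    P=np.stack([(u-K[0,2])/K[0,0]*d,(v-K[1,2])/K[1,1]*d,d],-1); return (P-t)@Rm
def proj(name,p):
    m=r.camera_model(name); return cv2.projectPoints(np.array(p,float).reshape(-1,3),np.array(m['rvec'],float),np.array(m['tvec'],float),np.array(m['mtx'],float),None)[0].reshape(-1,2)
E
python3 - <<'E'
from h import *
for n in('scene','top'):
    snap(n,n+'0.png'); m=r.camera_model(n); Rm=cv2.Rodrigues(np.array(m['rvec']))[0]; print(n,m['mtx'],-Rm.T@np.array(m['tvec']).ravel())
o=r.get_obs(); print(o); print(r.grip_point_offset); print(R.from_rotvec(o['orientation']).as_matrix())
E
```

```text
scene [[374.81938329   0.         317.08009231]
 [  0.         374.81938329 203.45916935]
 [  0.           0.           1.        ]] [1.16501574 0.61224682 1.06060358]
top [[410.4247506    0.         317.93257456]
 [  0.         410.4247506  198.32068728]
 [  0.           0.           1.        ]] [ 0.29710022 -0.06224842  1.39767675]
{'clock': 0.1, 'joints': array([ 1.21885286,  0.47773019,  0.02237918,  1.55633412, -0.01153382,
        1.10929328, -0.08310545]), 'qvel': array([ 6.06867963e-04, -4.20061136e-04, -1.22173129e-03, -1.36111465e-03,
        6.32102932e-05, -1.00012372e-03,  1.03340705e-03]), 'tau': array([ 3.88665096e-03, -5.97760785e+01,  1.61332246e+00, -2.81952113e+01,
        1.27583864e-02,  5.09690261e-03,  1.29867880e-05]), 'tcp_pos': array([ 0.16280646, -0.65448865,  0.20452291]), 'orientation': array([-3.11668182e+00, -3.81833536e-01,  4.76472405e-04]), 'contact_force': array([ 0.12801753, -0.22526543,  0.22876086]), 'moment': array([-0.02504969, -0.02819973, -0.06048941]), 'grip_width': 0.08535182884142782}
0.0187
[[ 9.70425084e-01  2.41401968e-01 -4.96792303e-04]
 [ 2.41402456e-01 -9.70423837e-01  1.55931658e-03]
 [-1.05677001e-04 -1.63312681e-03 -9.99998661e-01]]
```

View pics/scene0.png

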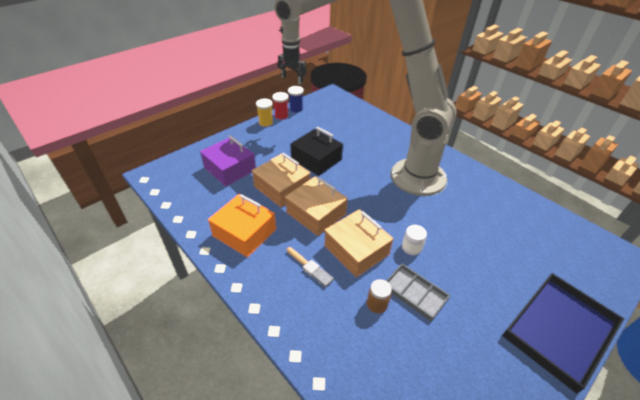

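View pics/top0.png

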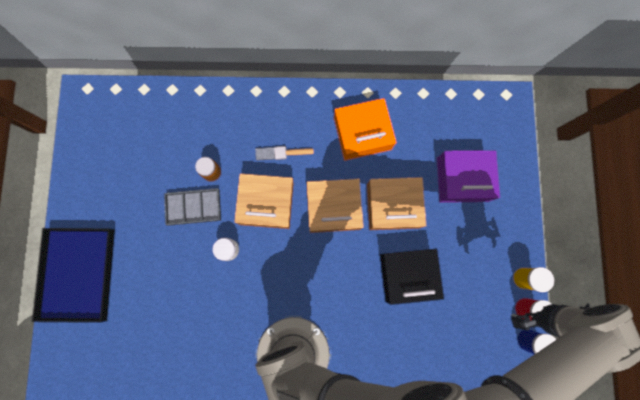

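```bash
python3 - <<'E'
from h import *
f=np.load('last_top.npz');im,d=f['im'],f['d']; P=cloud('top',d)
for n,(u0,u1,v0,v1) in dict(L=(228,301,165,240),M=(302,366,165,240),Rr=(366,432,165,240)).items():
    Q=P[v0:v1,u0:u1].reshape(-1,3); 
    lid=Q[(Q[:,2]>.078)&(Q[:,2]<.1)]; rc=cv2.minAreaRect((lid[:,:2]*1000).astype(np.float32))
    h=Q[(Q[:,2]>.105)]; print(n,len(lid),np.median(lid[:,2]),rc, 'handle',len(h), h.mean(0),np.percentile(h[:,2],[5,50,95]),cv2.minAreaRect((h[:,:2]*1000).astype(np.float32)))
Q=P[180:228,158:226].reshape(-1,3); t=Q[(Q[:,2]>.015)&(Q[:,2]<.04)]; print('tray',len(t),cv2.minAreaRect((t[:,:2]*1000).astype(np.float32)))
print('jar',world('top',204,166,.095),'tin',world('top',225,249,.085),'brush',world('top',255,153,.02),world('top',314,152,.02))
c=cv2.resize(im[140:240,150:440],None,fx=2.7,fy=2.7,interpolation=cv2.INTER_CUBIC); cv2.imwrite('pics/c1.png',c[...,::-1])
E
```

```text
L 2516 0.08909588387145174 ((492.9857177734375, 102.37146759033203), (172.93124389648438, 160.58981323242188), 85.88715362548828) handle 134 [0.41214392 0.06914789 0.39342623] [0.12402348 0.12895571 1.39767675] ((392.53179931640625, 31.27136993408203), (261.93017578125, 52.963340759277344), 55.85161590576172)
M 2514 0.0887316273271922 ((480.65460205078125, -127.22338104248047), (160.4541778564453, 171.83580017089844), 4.080251216888428) handle 122 [ 0.41059801 -0.11967569  0.31565324] [0.12389094 0.12938791 1.39767675] ((388.1144104003906, -93.87501525878906), (70.3497085571289, 179.405029296875), 49.426605224609375)
Rr 2498 0.08867711366234174 ((489.86077880859375, -331.0613708496094), (160.9716796875, 172.85365295410156), 2.9242665767669678) handle 134 [ 0.40961718 -0.27467473  0.39355929] [0.12418014 0.12928484 1.39767675] ((385.8966064453125, -213.45228576660156), (38.984561920166016, 348.5251770019531), 24.041790008544922)
tray 472 ((493.07366943359375, 351.8536376953125), (140.87481689453125, 184.06680297851562), 6.785301208496094)
jar [0.60056552 0.29490809 0.095     ] tin [0.33451529 0.21744432 0.085     ] brush [0.66605993 0.14248617 0.02      ] [ 0.67214653 -0.06097634  0.02      ]
```

View pics/c1.png

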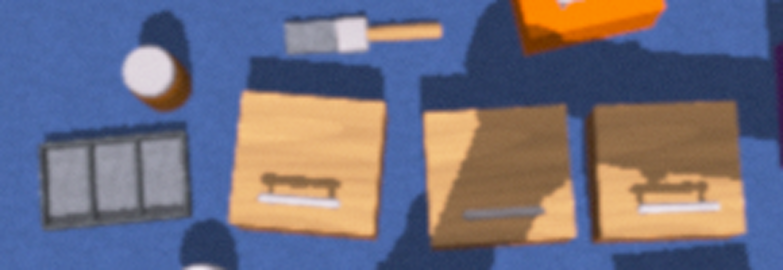

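```bash
cat >> h.py <<'E'
CASES={'L':(.493,.1024,-.072),'M':(.4807,-.1272,.0712),'R':(.4899,-.3311,.051)}
def Rdown(yawx):  # tool x at yaw, z down
    c,s=np.cos(yawx),np.sin(yawx); return np.array([[c,s,0],[s,-c,0],[0,0,-1.]])
def delta(p,yawx,tag='',frm=None):
    o=r.get_obs(); Rc=R.from_rotvec(o['orientation']).as_matrix(); pc=o['tcp_pos']
    if frm is not None: pc,Rc=np.array(frm[0]),Rdown(frm[1])
    print(tag,'shift mm',np.round((Rc.T@(np.array(p)-pc))*1000,1),'turn',np.round(R.from_matrix(Rc.T@Rdown(yawx)).as_rotvec(),3))
def cpt(c,x,y,z):
    X,Y,a=CASES[c] if isinstance(c,str) else c; return np.array([X+x*np.cos(a)-y*np.sin(a),Y+x*np.sin(a)+y*np.cos(a),z])
def bar(c,th,dz=0): # handle bar centre at lid angle
    x=.08-.13*np.cos(th)+.043*np.sin(th); z=.0805+.13*np.sin(th)+.043*np.cos(th); return cpt(c,x,0,z+dz)
def st():
    o=r.get_obs(); print('t',round(o['clock'],2),'tcp',np.round(o['tcp_pos'],4),'F',np.round(o['contact_force'],1),'w',round(o['grip_width'],4))
E
python3 - <<'E'
from h import *
f=np.load('last_top.npz');P=cloud('top',f['d'])
for n,(u0,u1,v0,v1) in dict(L=(228,301,165,240),M=(302,366,165,240),R=(366,432,165,240)).items():
    Q=P[v0:v1,u0:u1].reshape(-1,3); h=Q[(Q[:,2]>.115)&(Q[:,2]<.14)]
    print(n,len(h),h.mean(0),cv2.minAreaRect((h[:,:2]*1000).astype(np.float32)),bar(n,0))
yw=np.pi/2+CASES['R'][2]
p=bar('R',0); 
delta([.163,-.655,.28],.2436,'up'); delta([p[0],p[1],.25],yw,'over R')
E
```

```text
L 106 [0.44253282 0.10385635 0.1281525 ] ((442.82293701171875, 104.80473327636719), (94.27403259277344, 11.048566818237305), 86.274658203125) [0.44312954 0.10599689 0.1235    ]
M 104 [ 0.43024185 -0.12961503  0.12837995] ((430.5450439453125, -131.9668731689453), (11.043554306030273, 94.11079406738281), 3.376558303833008) [ 0.43082668 -0.13075699  0.1235    ]
R 106 [ 0.43933864 -0.33078734  0.12832071] ((439.2096252441406, -332.1540222167969), (10.25439167022705, 92.9590072631836), 0.35677430033683777) [ 0.43996501 -0.33364889  0.1235    ]
up shift mm [  0.1   0.4 -75.5] turn [-0.002  0.     0.   ]
over R shift mm [ 346.4 -244.5  -45.1] turn [-1.000e-03 -1.000e-03 -1.378e+00]
```

>>> play_rows(
  deltas=[
    [60,[0,0,-60],[0,0,0]],
    [60,[50,-35,-75],[0,0,-0.18]],
    [60,[100,-70,-75],[0,0,-0.36]],
    [60,[150,-105,-75],[0,0,-0.54]],
    [60,[200,-140,-75],[0,0,-0.72]],
    [60,[250,-175,-70],[0,0,-0.9]],
    [60,[300,-210,-60],[0,0,-1.08]],
    [60,[346,-244,-45],[0,0,-1.26]],
  ],
  squeeze=30,
)

```text
clock: 1.1
tcp_pos: [0.4409, -0.3325, 0.2498]
orientation: [-2.287, -2.153, -0.001]
contact_force: [-0.1, -0.7, 0.5]
grip_width: 0.0601
```

```bash
python3 - <<'E'
from h import *
st(); c='R'; yw=np.pi/2+CASES[c][2]; p=bar(c,0,-.015)
delta(p+[0,0,.06],yw,'above'); delta(p,yw,'at')
for th in np.linspace(0,1.55,9): delta(bar(c,th,-.015),yw,'arc%.2f'%th,frm=(p,yw))
E
```

```text
t 1.1 tcp [ 0.4409 -0.3325  0.2498] F [-0.1 -0.7  0.5] w 0.0601
above shift mm [-1.3 -0.9 81.3] turn [ 0.    -0.001 -0.112]
at shift mm [ -1.4  -0.9 141.3] turn [ 0.    -0.001 -0.112]
arc0.00 shift mm [0. 0. 0.] turn [0. 0. 0.]
arc0.19 shift mm [  0.   10.7 -24.2] turn [0. 0. 0.]
arc0.39 shift mm [  0.   25.9 -45.9] turn [0. 0. 0.]
arc0.58 shift mm [  0.   45.  -64.3] turn [0. 0. 0.]
arc0.78 shift mm [  0.   67.2 -78.7] turn [0. 0. 0.]
arc0.97 shift mm [  0.   91.8 -88.5] turn [0. 0. 0.]
arc1.16 shift mm [  0.  117.8 -93.4] turn [0. 0. 0.]
arc1.36 shift mm [  0.  144.3 -93.2] turn [0. 0. 0.]
arc1.55 shift mm [  0.  170.3 -87.9] turn [0. 0. 0.]
```

>>> play_rows(
  deltas=[
    [60,[-1,-1,50],[0,0,-0.112]],
    [60,[-1,-1,95],[0,0,-0.112]],
    [60,[-1,-1,125],[0,0,-0.112]],
    [60,[-1,-1,141],[0,0,-0.112]],
    [5,[-1,-1,141],[0,0,-0.112]],
    [5,[-1,-1,141],[0,0,-0.112]],
    [5,[-1,-1,141],[0,0,-0.112]],
    [5,[-1,-1,141],[0,0,-0.112]],
  ],
  squeeze=30,
)

```text
clock: 2.1
tcp_pos: [0.4403, -0.3336, 0.1097]
orientation: [2.163, 2.277, 0.002]
contact_force: [0.0, -0.2, 0.0]
grip_width: 0.0052
```

>>> play_rows(
  deltas=[
    [5,[0,0,0],[0,0,0]],
    [5,[0,5,-12],[0,0,0]],
    [5,[0,11,-24],[0,0,0]],
    [5,[0,18,-36],[0,0,0]],
    [5,[0,26,-46],[0,0,0]],
    [5,[0,35,-56],[0,0,0]],
    [5,[0,45,-64],[0,0,0]],
    [5,[0,45,-64],[0,0,0]],
  ],
)

```text
clock: 3.1
tcp_pos: [0.4866, -0.3311, 0.1743]
orientation: [2.161, 2.277, 0.003]
contact_force: [-0.4, -0.2, -0.4]
grip_width: 0.0053
```

```bash
python3 - <<'E'
from h import *
st(); print(r.get_obs()['moment'],r.get_obs()['orientation'])
snap('scene','s2.png')
E
```

```text
t 3.1 tcp [ 0.4866 -0.3311  0.1743] F [-0.4 -0.2 -0.4] w 0.0053
[ 0.00445933 -0.08826601 -0.04242176] [2.16124361 2.27706831 0.0028575 ]
```

View pics/s2.png

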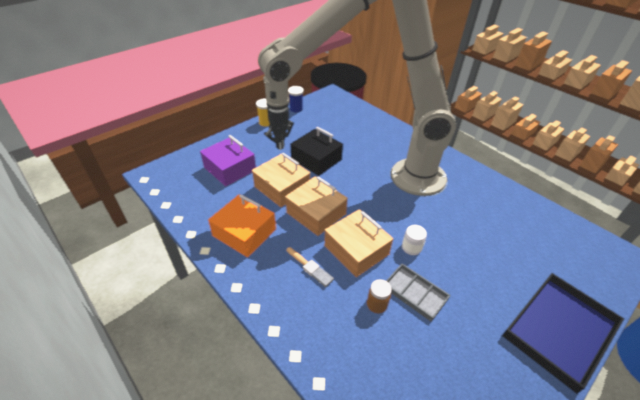

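```bash
python3 - <<'E'
from h import *
print('tcp scene',proj('scene',r.get_obs()['tcp_pos']),'top',proj('top',r.get_obs()['tcp_pos']))
for c in 'LMR': print(c,proj('scene',bar(c,0)),proj('top',bar(c,0)))
im,d=snap('top'); cv2.imwrite('pics/t2.png',cv2.resize(im[110:400,200:560],None,fx=2,fy=2)[...,::-1])
print(proj('top',[0,0,0]),proj('scene',[0,0,0]))
E
```

```text
tcp scene [[280.46485939 153.15459492]] top [[402.78812141 199.54699675]]
L [[370.71540591 219.88854455]] [[259.72723611 213.88948028]]
M [[325.89166732 182.99612783]] [[335.60198432 218.61400616]]
R [[289.73571858 158.35177562]] [[400.44546731 216.38452118]]
[[293.01374052 354.01561642]] [[418.04057075 175.94425237]]
```

View pics/t2.png

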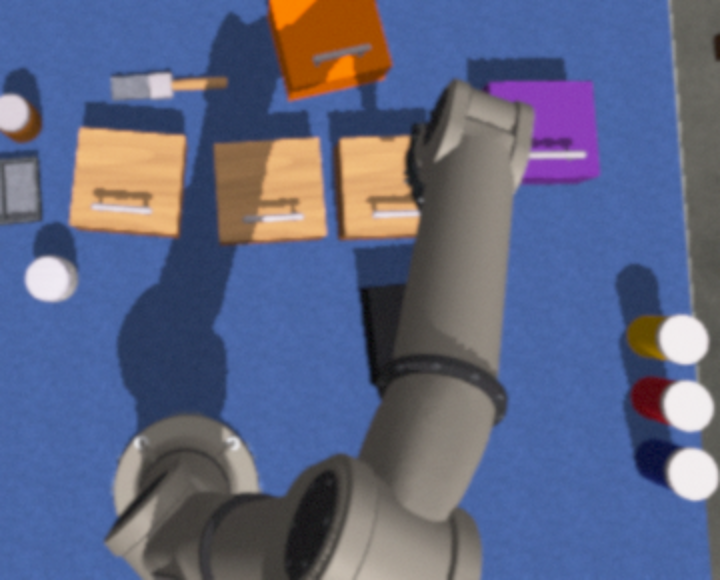

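```bash
python3 - <<'E'
from h import *
f=np.load('last_scene.npz');im,d=f['im'],f['d']; P=cloud('scene',d); t=r.get_obs()['tcp_pos']
reg=np.zeros(d.shape,bool); reg[80:180,240:330]=1
m=reg&(np.abs(P[...,0]-t[0])<.12)&(np.abs(P[...,1]-t[1])<.12)&(P[...,2]>.14)&(P[...,2]<.45)
Q=P[m]
for z in np.arange(.14,.4,.02):
    q=Q[(Q[:,2]>=z)&(Q[:,2]<z+.02)]
    if len(q): print(round(z,2),len(q),q.min(0).round(3),q.max(0).round(3))
cv2.imwrite('pics/c3.png',cv2.resize(im[90:200,230:350],None,fx=5,fy=5,interpolation=cv2.INTER_CUBIC)[...,::-1])
E
```

```text
0.2 32 [ 0.472 -0.335  0.201] [ 0.504 -0.316  0.22 ]
0.22 37 [ 0.47  -0.334  0.222] [ 0.505 -0.316  0.24 ]
0.24 68 [ 0.443 -0.343  0.241] [ 0.528 -0.311  0.26 ]
0.26 97 [ 0.431 -0.347  0.26 ] [ 0.541 -0.309  0.28 ]
0.28 132 [ 0.424 -0.342  0.28 ] [ 0.552 -0.306  0.299]
0.3 87 [ 0.443 -0.337  0.3  ] [ 0.538 -0.308  0.32 ]
0.32 68 [ 0.459 -0.343  0.32 ] [ 0.525 -0.289  0.339]
0.34 107 [ 0.455 -0.344  0.34 ] [ 0.526 -0.29   0.36 ]
0.36 132 [ 0.453 -0.35   0.36 ] [ 0.524 -0.29   0.38 ]
0.38 89 [ 0.453 -0.351  0.38 ] [ 0.526 -0.287  0.4  ]
```

View pics/c3.png

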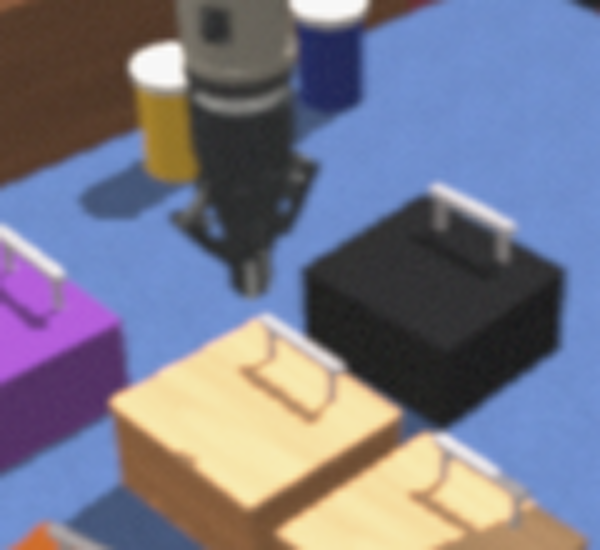

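>>> play_rows(
  deltas=[
    [60,[0,-25,0],[0,0,0]],
    [60,[0,-46,0],[0,0,0]],
    [60,[0,-46,0],[0,0,0]],
    [60,[0,-46,25],[0,0,0]],
    [60,[0,-46,50],[0,0,0]],
    [60,[0,-46,65],[0,0,0]],
    [60,[0,-46,75],[0,0,0]],
    [60,[0,-46,82],[0,0,0]],
  ],
)

```text
clock: 4.2
tcp_pos: [0.4394, -0.3337, 0.0911]
orientation: [2.163, 2.277, 0.001]
contact_force: [0.9, 0.2, 0.7]
grip_width: 0.0597
```

>>> play_rows(
  deltas=[
    [5,[0,0,0],[0,0,0]],
    [5,[0,0,0],[0,0,0]],
    [5,[0,0,0],[0,0,0]],
    [5,[0,0,0],[0,0,0]],
    [5,[0,0,0],[0,0,0]],
  ],
  squeeze=30,
)

```text
clock: 4.82
tcp_pos: [0.4402, -0.3339, 0.0917]
orientation: [2.162, 2.276, 0.002]
contact_force: [0.4, 0.3, 4.3]
grip_width: 0.0097
```

>>> play_rows(
  deltas=[
    [40,[0,0,0],[0,0,0]],
    [40,[0,0,0],[0,0,0]],
    [40,[0,0,6],[0,0,0]],
    [40,[0,0,12],[0,0,0]],
    [40,[0,0,16],[0,0,0]],
    [40,[0,0,16],[0,0,0]],
  ],
)

```text
clock: 5.58
tcp_pos: [0.4399, -0.3336, 0.0752]
orientation: [2.163, 2.277, 0.002]
contact_force: [0.7, -0.7, 0.1]
grip_width: 0.04
```

>>> play_rows(
  deltas=[
    [5,[0,0,0],[0,0,0]],
    [5,[0,0,0],[0,0,0]],
    [5,[0,0,0],[0,0,0]],
    [5,[0,0,0],[0,0,0]],
    [5,[0,0,0],[0,0,0]],
  ],
  squeeze=30,
)

```text
clock: 6.2
tcp_pos: [0.4402, -0.3336, 0.0754]
orientation: [2.162, 2.277, 0.002]
contact_force: [1.3, 0.5, 0.1]
grip_width: 0.0095
```

```bash
python3 - <<'E'
from h import *
st(); f=snap('scene'); im,d=f; P=cloud('scene',d)
cv2.imwrite('pics/c4.png',cv2.resize(im[100:190,240:340],None,fx=6,fy=6,interpolation=cv2.INTER_CUBIC)[...,::-1])
E
```

```text
t 6.2 tcp [ 0.4402 -0.3336  0.0754] F [1.3 0.5 0.1] w 0.0095
```

View pics/c4.png

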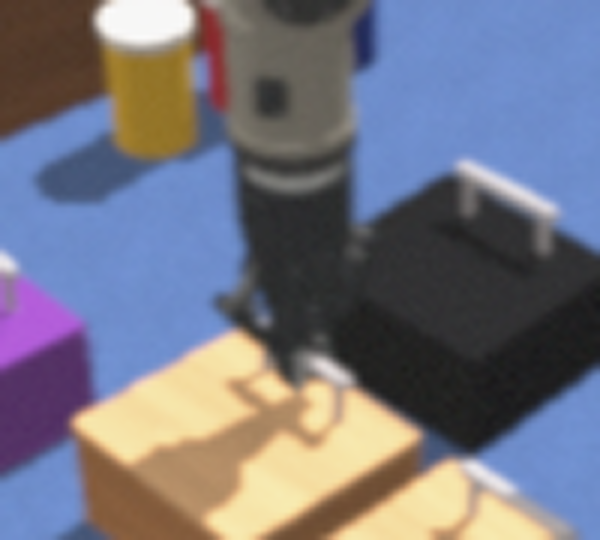

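>>> play_rows(
  deltas=[
    [5,[0,5,-12],[0,0,0]],
    [5,[0,11,-24],[0,0,0]],
    [5,[0,18,-36],[0,0,0]],
    [5,[0,26,-46],[0,0,0]],
    [5,[0,35,-56],[0,0,0]],
    [5,[0,45,-64],[0,0,0]],
    [5,[0,56,-72],[0,0,0]],
    [5,[0,67,-79],[0,0,0]],
  ],
  squeeze=30,
)

```text
clock: 7.25
tcp_pos: [0.5057, -0.3306, 0.1561]
orientation: [-2.164, -2.277, 0.001]
contact_force: [-6.3, 0.1, 3.8]
grip_width: 0.0101
```

```bash
python3 - <<'E'
from h import *
st(); im,d=snap('scene'); P=cloud('scene',d)
# lid points
X,Y,a=CASES['R']; q=P.reshape(-1,3); l=(q-[X,Y,0])@np.array([[np.cos(a),-np.sin(a),0],[np.sin(a),np.cos(a),0],[0,0,1]])
m=(abs(l[:,1])<.08)&(abs(l[:,0])<.16)&(l[:,2]>.095)&(l[:,2]<.3); print(m.sum()); k=l[m]
for z in np.arange(.1,.26,.03):
    s=k[(k[:,2]>z)&(k[:,2]<z+.01)]; print(round(z,2),len(s),np.percentile(s[:,0],[5,50,95]).round(3) if len(s) else '')
E
```

```text
t 7.25 tcp [ 0.5057 -0.3306  0.1561] F [-6.3  0.1  3.8] w 0.0101
1526
0.1 122 [0.057 0.064 0.071]
0.13 124 [0.026 0.034 0.042]
0.16 83 [-0.005  0.003  0.009]
0.19 68 [-0.033 -0.026  0.032]
0.22 27 [-0.009  0.009  0.047]
0.25 52 [-0.03   0.01   0.067]
```

```bash
python3 - <<'E'
from h import *
c='R'; yw=np.pi/2+CASES[c][2]; p=bar(c,.775)
for th in np.linspace(.775,1.5,9): delta(bar(c,th),yw,'arc%.2f'%th,frm=(p,yw))
for c in 'ML':
  yw=np.pi/2+CASES[c][2]; delta(bar(c,0),yw,c,frm=([0,0,0],yw)); print(bar(c,0))
E
```

```text
arc0.78 shift mm [0. 0. 0.] turn [0. 0. 0.]
arc0.87 shift mm [ 0.  11.3 -5.2] turn [0. 0. 0.]
arc0.96 shift mm [-0.  23.  -9.3] turn [0. 0. 0.]
arc1.05 shift mm [  0.   35.  -12.4] turn [0. 0. 0.]
arc1.14 shift mm [  0.   47.2 -14.4] turn [0. 0. 0.]
arc1.23 shift mm [ -0.   59.6 -15.2] turn [0. 0. 0.]
arc1.32 shift mm [  0.   72.  -14.9] turn [0. 0. 0.]
arc1.41 shift mm [ -0.   84.3 -13.5] turn [0. 0. 0.]
arc1.50 shift mm [ -0.   96.5 -11. ] turn [0. 0. 0.]
M shift mm [-161.1  420.4 -123.5] turn [0. 0. 0.]
[ 0.43082668 -0.13075699  0.1235    ]
L shift mm [ 137.6  434.4 -123.5] turn [0. 0. 0.]
[0.44312954 0.10599689 0.1235    ]
```

>>> play_rows(
  deltas=[
    [5,[0,11,-5],[0,0,0]],
    [5,[0,23,-9],[0,0,0]],
    [5,[0,35,-12],[0,0,0]],
    [5,[0,47,-14],[0,0,0]],
    [5,[0,60,-15],[0,0,0]],
    [5,[0,72,-15],[0,0,0]],
    [5,[0,84,-13],[0,0,0]],
    [5,[0,94,-11],[0,0,0]],
  ],
  squeeze=30,
)

```text
clock: 8.3
tcp_pos: [0.6031, -0.326, 0.1685]
orientation: [2.161, 2.275, 0.001]
contact_force: [-2.6, -3.0, -2.5]
grip_width: 0.0099
```

>>> play_rows(
  deltas=[
    [24,[0,0,0],[0,0,0]],
    [24,[0,0,0],[0,0,0]],
    [24,[0,0,-15],[0,0,0]],
    [24,[0,0,-40],[0,0,0]],
    [24,[0,0,-70],[0,0,0]],
    [24,[0,0,-100],[0,0,0]],
    [60,[0,0,-115],[0,0,0]],
    [60,[0,0,-115],[0,0,0]],
  ],
)

```text
clock: 9.3
tcp_pos: [0.6031, -0.326, 0.2849]
orientation: [2.16, 2.273, 0.002]
contact_force: [0.5, -0.1, 0.2]
grip_width: 0.0592
```

```bash
cat >> h.py <<'E'
def lid(c,name='scene'):
    im,d=snap(name); P=cloud(name,d); X,Y,a=CASES[c]; q=P.reshape(-1,3); l=(q-[X,Y,0])@np.array([[np.cos(a),-np.sin(a),0],[np.sin(a),np.cos(a),0],[0,0,1]])
    m=(abs(l[:,1])<.08)&(abs(l[:,0])<.16)&(l[:,2]>.095)&(l[:,2]<.25); k=l[m]
    for z in np.arange(.1,.25,.03):
        s=k[(k[:,2]>z)&(k[:,2]<z+.01)]; print(c,round(z,2),len(s),np.percentile(s[:,0],[5,50,95]).round(3) if len(s) else '')
E
python3 - <<'E'
from h import *
st(); lid('R')
c='M'; yw=np.pi/2+CASES[c][2]; p=bar(c,0)
delta([*p[:2],.27],yw,'over'); delta([*p[:2],.0745],yw,'at')
E
```

```text
t 9.3 tcp [ 0.6031 -0.326   0.2849] F [ 0.5 -0.1  0.2] w 0.0592
R 0.1 51 [0.082 0.085 0.087]
R 0.13 56 [0.079 0.081 0.084]
R 0.16 32 [0.076 0.079 0.08 ]
R 0.19 58 [0.073 0.075 0.078]
R 0.22 76 [0.069 0.072 0.111]
over shift mm [ 203.6 -161.4   12.4] turn [ 0.003  0.002 -0.02 ]
at shift mm [ 204.  -162.   207.9] turn [ 0.003  0.002 -0.02 ]
```

>>> play_rows(
  deltas=[
    [60,[50,-40,3],[0,0,0]],
    [60,[102,-81,6],[0,0,-0.02]],
    [60,[155,-120,10],[0,0,-0.02]],
    [60,[204,-162,12],[0,0,-0.02]],
    [60,[204,-162,70],[0,0,-0.02]],
    [60,[204,-162,125],[0,0,-0.02]],
    [60,[204,-162,165],[0,0,-0.02]],
    [60,[204,-162,190],[0,0,-0.02]],
  ],
)

```text
clock: 10.35
tcp_pos: [0.4281, -0.1302, 0.0894]
orientation: [-2.14, -2.299, 0.002]
contact_force: [-0.4, -0.0, 1.1]
grip_width: 0.0599
```

```bash
python3 - <<'E'
from h import *
st()
c='M'; yw=np.pi/2+CASES[c][2]; p=bar(c,0)
delta([*p[:2],.0750],yw,'at')
E
```

```text
t 10.35 tcp [ 0.4281 -0.1302  0.0894] F [-0.4 -0.   1.1] w 0.0599
at shift mm [-0.7  2.7 14.4] turn [-0.002  0.     0.001]
```

>>> play_rows(
  deltas=[
    [60,[0,3,8],[0,0,0]],
    [60,[-1,3,14],[0,0,0]],
    [60,[-1,3,14],[0,0,0]],
    [5,[-1,3,14],[0,0,0]],
    [5,[-1,3,14],[0,0,0]],
    [5,[-1,3,14],[0,0,0]],
    [5,[-1,3,14],[0,0,0]],
    [5,[-1,3,14],[0,0,0]],
  ],
  squeeze=30,
)

```text
clock: 11.35
tcp_pos: [0.4308, -0.1312, 0.0758]
orientation: [-2.14, -2.299, 0.004]
contact_force: [-2.8, -0.5, 6.4]
grip_width: 0.0096
```

>>> play_rows(
  deltas=[
    [5,[0,5,-12],[0,0,0]],
    [5,[0,11,-24],[0,0,0]],
    [5,[0,18,-36],[0,0,0]],
    [5,[0,26,-46],[0,0,0]],
    [5,[0,35,-56],[0,0,0]],
    [5,[0,45,-64],[0,0,0]],
    [5,[0,56,-72],[0,0,0]],
    [5,[0,67,-79],[0,0,0]],
  ],
  squeeze=30,
)

```text
clock: 12.35
tcp_pos: [0.497, -0.1264, 0.156]
orientation: [-2.139, -2.298, 0.007]
contact_force: [-5.8, 0.0, 5.0]
grip_width: 0.0097
```

>>> play_rows(
  deltas=[
    [5,[0,11,-5],[0,0,0]],
    [5,[0,23,-9],[0,0,0]],
    [5,[0,35,-12],[0,0,0]],
    [5,[0,47,-14],[0,0,0]],
    [5,[0,60,-15],[0,0,0]],
    [5,[0,72,-15],[0,0,0]],
    [5,[0,84,-13],[0,0,0]],
    [5,[0,94,-11],[0,0,0]],
  ],
  squeeze=30,
)

```text
clock: 13.35
tcp_pos: [0.592, -0.1196, 0.1665]
orientation: [-2.14, -2.298, 0.006]
contact_force: [-3.0, -0.5, 4.4]
grip_width: 0.0097
```

>>> play_rows(
  deltas=[
    [24,[0,0,0],[0,0,0]],
    [24,[0,0,0],[0,0,0]],
    [24,[0,0,-15],[0,0,0]],
    [24,[0,0,-40],[0,0,0]],
    [24,[0,0,-70],[0,0,0]],
    [24,[0,0,-100],[0,0,0]],
    [60,[0,0,-115],[0,0,0]],
    [60,[0,0,-115],[0,0,0]],
  ],
)

```text
clock: 14.35
tcp_pos: [0.5928, -0.1194, 0.2827]
orientation: [2.141, 2.299, -0.005]
contact_force: [0.5, 0.2, -0.6]
grip_width: 0.059
```

```bash
python3 - <<'E'
from h import *
st(); lid('M')
c='L'; yw=np.pi/2+CASES[c][2]; p=bar(c,0)
delta([*p[:2],.27],yw,'over'); delta([*p[:2],.0750],yw,'at')
E
```

```text
t 14.35 tcp [ 0.5928 -0.1194  0.2827] F [ 0.5  0.2 -0.6] w 0.059
M 0.1 72 [0.082 0.084 0.087]
M 0.13 74 [0.079 0.081 0.083]
M 0.16 57 [0.075 0.077 0.08 ]
M 0.19 73 [0.071 0.073 0.076]
M 0.22 100 [0.067 0.07  0.108]
over shift mm [ 235.5 -132.5   11.5] turn [-0.004  0.002  0.143]
at shift mm [ 235.8 -131.7  206.5] turn [-0.004  0.002  0.143]
```

>>> play_rows(
  deltas=[
    [60,[50,-33,3],[0,0,0.03]],
    [60,[102,-66,6],[0,0,0.06]],
    [60,[155,-99,10],[0,0,0.1]],
    [60,[205,-125,12],[0,0,0.143]],
    [60,[236,-132,40],[0,0,0.143]],
    [60,[236,-132,95],[0,0,0.143]],
    [60,[236,-132,145],[0,0,0.143]],
    [60,[236,-132,180],[0,0,0.143]],
  ],
)

```text
clock: 15.4
tcp_pos: [0.4406, 0.1055, 0.0984]
orientation: [-2.296, -2.138, 0.012]
contact_force: [0.6, -0.7, 0.3]
grip_width: 0.0602
```

```bash
python3 - <<'E'
from h import *
st()
c='L'; yw=np.pi/2+CASES[c][2]; p=bar(c,0)
delta([*p[:2],.0750],yw,'at')
E
```

```text
t 15.4 tcp [0.4406 0.1055 0.0984] F [ 0.6 -0.7  0.3] w 0.0602
at shift mm [ 0.7  2.7 23.4] turn [-0.008  0.003  0.001]
```

>>> play_rows(
  deltas=[
    [60,[1,3,14],[-0.008,0.003,0]],
    [60,[1,3,23],[-0.008,0.003,0]],
    [60,[1,3,23],[-0.008,0.003,0]],
    [5,[1,3,23],[-0.008,0.003,0]],
    [5,[1,3,23],[-0.008,0.003,0]],
    [5,[1,3,23],[-0.008,0.003,0]],
    [5,[1,3,23],[-0.008,0.003,0]],
    [5,[1,3,23],[-0.008,0.003,0]],
  ],
  squeeze=30,
)

```text
clock: 16.4
tcp_pos: [0.4433, 0.1063, 0.0759]
orientation: [2.299, 2.141, -0.001]
contact_force: [-3.5, -0.1, 5.8]
grip_width: 0.01
```

>>> play_rows(
  deltas=[
    [5,[0,5,-12],[0,0,0]],
    [5,[0,11,-24],[0,0,0]],
    [5,[0,18,-36],[0,0,0]],
    [5,[0,26,-46],[0,0,0]],
    [5,[0,35,-56],[0,0,0]],
    [5,[0,45,-64],[0,0,0]],
    [5,[0,56,-72],[0,0,0]],
    [5,[0,67,-79],[0,0,0]],
  ],
  squeeze=30,
)

```text
clock: 17.4
tcp_pos: [0.5097, 0.1017, 0.1563]
orientation: [-2.299, -2.141, 0.003]
contact_force: [-6.1, 1.1, 5.5]
grip_width: 0.0098
```

>>> play_rows(
  deltas=[
    [5,[0,11,-5],[0,0,0]],
    [5,[0,23,-9],[0,0,0]],
    [5,[0,35,-12],[0,0,0]],
    [5,[0,47,-14],[0,0,0]],
    [5,[0,60,-15],[0,0,0]],
    [5,[0,72,-15],[0,0,0]],
    [5,[0,84,-13],[0,0,0]],
    [5,[0,94,-11],[0,0,0]],
  ],
  squeeze=30,
)

```text
clock: 18.4
tcp_pos: [0.605, 0.0951, 0.1674]
orientation: [2.299, 2.141, -0.001]
contact_force: [-2.1, 0.9, 3.8]
grip_width: 0.0099
```

>>> play_rows(
  deltas=[
    [24,[0,0,0],[0,0,0]],
    [24,[0,0,0],[0,0,0]],
    [24,[0,0,-15],[0,0,0]],
    [24,[0,0,-40],[0,0,0]],
    [24,[0,0,-70],[0,0,0]],
    [24,[0,0,-100],[0,0,0]],
    [60,[0,0,-115],[0,0,0]],
    [60,[0,0,-115],[0,0,0]],
  ],
)

```text
clock: 19.4
tcp_pos: [0.6054, 0.0954, 0.2836]
orientation: [2.298, 2.14, 0.002]
contact_force: [1.0, 0.9, -1.0]
grip_width: 0.0591
```

```bash
python3 - <<'E'
from h import *
st(); lid('L'); im,d=snap('top'); f=cv2.resize(im[130:270,150:450],None,fx=2.6,fy=2.6,interpolation=cv2.INTER_CUBIC); cv2.imwrite('pics/t5.png',f[...,::-1])
E
```

```text
t 19.4 tcp [0.6054 0.0954 0.2836] F [ 1.   0.9 -1. ] w 0.0591
L 0.1 83 [0.083 0.084 0.087]
L 0.13 86 [0.078 0.081 0.083]
L 0.16 40 [0.075 0.077 0.079]
L 0.19 86 [0.071 0.074 0.076]
L 0.22 94 [0.068 0.07  0.085]
```

View pics/t5.png

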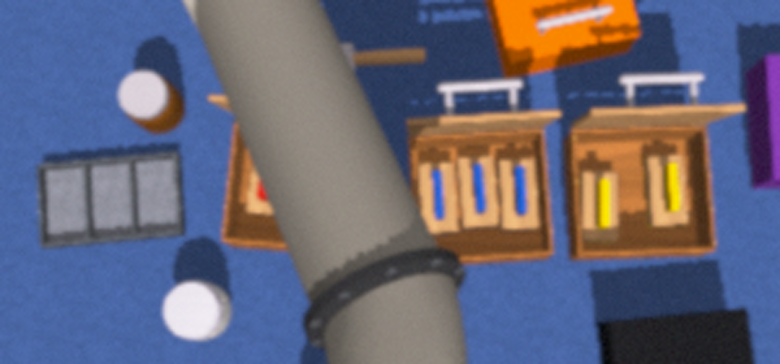

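```bash
python3 - <<'E'
from h import *
f=np.load('last_top.npz');im,d=f['im'],f['d'];P=cloud('top',d)
print('j',r.get_obs()['joints'].round(2))
hsv=cv2.cvtColor(im,cv2.COLOR_RGB2HSV)
m=((hsv[...,0]>105)&(hsv[...,0]<125)&(hsv[...,1]>110)&(P[...,2]>.055)&(P[...,2]<.08)).astype(np.uint8); m[:,:302]=0;m[:,366:]=0;m[:170]=0;m[235:]=0
n,lb,s,c=cv2.connectedComponentsWithStats(m)
X,Y,a=CASES['M']
for i in range(1,n):
    if s[i,4]<15: continue
    q=P[lb==i]; cc=q[:,:2].mean(0); rc=cv2.minAreaRect((q[:,:2]*1000).astype(np.float32)); dx,dy=cc-[X,Y]
    print('blue',c[i].round(1),s[i,4],q.mean(0).round(4),rc,'case xy',round(dx*np.cos(a)+dy*np.sin(a),4),round(-dx*np.sin(a)+dy*np.cos(a),4))
m=((P[...,2]>.017)&(P[...,2]<.033)).astype(np.uint8); m[:,:150]=0;m[:,232:]=0;m[:178]=0;m[240:]=0
n,lb,s,c=cv2.connectedComponentsWithStats(m)
for i in range(1,n):
    if s[i,4]<30: continue
    q=P[lb==i]; print('tray',s[i],q.mean(0).round(4),cv2.minAreaRect((q[:,:2]*1000).astype(np.float32)))
pads=P[190:225,165:220,2]; print(np.percentile(pads,[5,25,50,75,95]), np.median(P[240:260,170:180,2]))
cv2.imwrite('pics/tray.png',cv2.resize(im[180:232,155:230],None,fx=8,fy=8,interpolation=cv2.INTER_CUBIC)[...,::-1])
E
```

```text
j [ 0.19  0.37 -0.59  1.59  0.22  1.25 -0.51]
blue [333.7 201.5] 50 [ 0.4926 -0.1271  0.07  ] ((492.1719970703125, -127.38251495361328), (56.5233154296875, 9.53648853302002), 6.360169410705566) case xy 0.0118 -0.0008
blue [349.7 202.8] 52 [ 0.489  -0.1795  0.0699] ((490.0373840332031, -179.87509155273438), (56.90372848510742, 9.550447463989258), 4.199188232421875) case xy 0.0045 -0.0528
blue [318.  204.4] 45 [ 0.4824 -0.0761  0.0708] ((482.15081787109375, -75.97614288330078), (56.117984771728516, 6.641056060791016), 0.5357632040977478) case xy 0.0053 0.0509
tray [164 189  56  37 425] [0.4785 0.3525 0.0242] ((477.69122314453125, 350.87841796875), (109.52945709228516, 184.25697326660156), 6.109287261962891)
[8.36107621e-05 4.67891048e-03 7.50300362e-03 1.25678865e-02
 2.65202859e-02] 0.000811840337850989
```

View pics/tray.png

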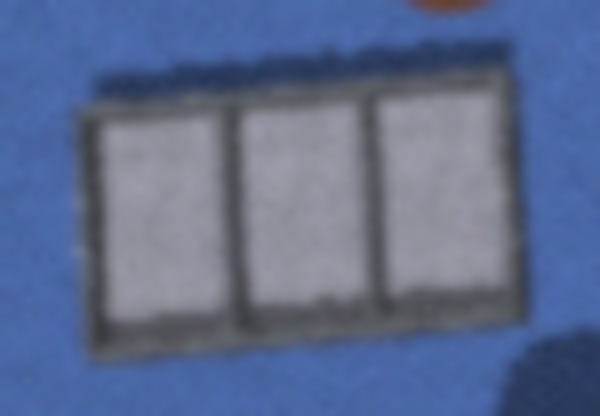

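```bash
cat >> h.py <<'E'
TR=(.4777,.3509,.107)
def bay(i): return cpt(TR,0,(i-1)*.059,0)
E
python3 - <<'E'
from h import *
C=[world('top',155+u/8-.5+.06,180+v/8-.5+.06,.025) for u,v in((82,110),(513,72),(525,318),(92,355))]
C=np.array(C); print(C.round(4), C.mean(0).round(4), 'yaw', [round(float(np.arctan2(-(a-b)[0],(a-b)[1])),3) for a,b in((C[0],C[1]),(C[3],C[2]))],[round(float(np.arctan2((a-b)[1],(a-b)[0])),3) for a,b in((C[0],C[3]),(C[1],C[2]))])
for i in range(3): print(bay(i))
st(); delta([.492,-.127,.24],.09,'over mid')
delta([.492,-.127,.02],.09,'down',frm=([.492,-.127,.24],.09))
E
```

```text
[[0.5209 0.4411 0.025 ]
 [0.5392 0.2605 0.025 ]
 [0.4348 0.2506 0.025 ]
 [0.4174 0.4301 0.025 ]] [0.4781 0.3456 0.025 ] yaw [0.101, 0.097] [0.106, 0.094]
[0.48400096 0.29223742 0.        ]
[0.4777 0.3509 0.    ]
[0.47139904 0.40956258 0.        ]
t 19.5 tcp [0.6044 0.0949 0.2814] F [-0.3  0.8 -0.3] w 0.06
over mid shift mm [-229.3  -96.3   41.9] turn [-0.     0.002  1.41 ]
down shift mm [  0.   0. 220.] turn [0. 0. 0.]
```

```bash
python3 - <<'E'
from h import *
f=np.load('last_top.npz');im,d=f['im'],f['d']
hsv=cv2.cvtColor(im,cv2.COLOR_RGB2HSV); m=((hsv[...,1]<90)).astype(np.uint8); m[:,:155]=0;m[:,230:]=0;m[:182]=0;m[230:]=0
n,lb,s,c=cv2.connectedComponentsWithStats(m); i=1+s[1:,4].argmax(); print(s[i],c[i])
cn=cv2.findContours((lb==i).astype(np.uint8),0,2)[0]; cn=max(cn,key=cv2.contourArea); rc=cv2.minAreaRect(cn.astype(np.float32)); print(rc)
ctr=np.array([world('top',u,v,.025)[:2] for u,v in cn[:,0]]); print('color rim',cv2.minAreaRect((ctr*1000).astype(np.float32)))
print('row205',[tuple(im[205,k]) for k in (161,162,163,164,165,166,216,217,218,219,220,221)])
# scene camera cloud
im,d=r.grab_frame('scene'); P=cloud('scene',d); Q=P.reshape(-1,3); k=(Q[:,2]>.019)&(Q[:,2]<.032)&(abs(Q[:,0]-.478)<.075)&(abs(Q[:,1]-.35)<.11); q=Q[k]; print(k.sum(),q.mean(0),cv2.minAreaRect((q[:,:2]*1000).astype(np.float32)))
# check on cases: scene camera case M walls
E
```

```text
[ 164  188   57   37 1802] [191.98501665 206.17147614]
((191.7459259033203, 206.20492553710938), (32.7739372253418, 55.951087951660156), 84.80557250976562)
color rim ((478.38177490234375, 347.539306640625), (111.60428619384766, 185.7289581298828), 5.96329927444458)
row205 [(np.uint8(77), np.uint8(105), np.uint8(171)), (np.uint8(77), np.uint8(106), np.uint8(171)), (np.uint8(85), np.uint8(108), np.uint8(167)), (np.uint8(99), np.uint8(113), np.uint8(151)), (np.uint8(95), np.uint8(99), np.uint8(114)), (np.uint8(74), np.uint8(75), np.uint8(81)), (np.uint8(144), np.uint8(146), np.uint8(157)), (np.uint8(129), np.uint8(132), np.uint8(142)), (np.uint8(102), np.uint8(103), np.uint8(110)), (np.uint8(73), np.uint8(76), np.uint8(90)), (np.uint8(62), np.uint8(78), np.uint8(114)), (np.uint8(71), np.uint8(98), np.uint8(154))]
392 [0.4762778  0.35673569 0.02284327] ((477.8064880371094, 350.93389892578125), (111.57035064697266, 182.21630859375), 5.701087951660156)
```

```bash
sed -i 's/^TR=.*/TR=(.4778,.3505,.103)/' h.py
```

>>> play_rows(
  deltas=[
    [36,[-30,-30,0],[0,0,0.18]],
    [36,[-60,-60,0],[0,0,0.36]],
    [36,[-90,-96,0],[0,0,0.54]],
    [36,[-130,-96,10],[0,0,0.72]],
    [36,[-170,-96,20],[0,0,0.9]],
    [36,[-200,-96,30],[0,0,1.08]],
    [36,[-229,-96,42],[0,0,1.26]],
    [36,[-229,-96,42],[0,0,1.41]],
  ],
)

```text
clock: 20.55
tcp_pos: [0.4902, -0.1295, 0.2372]
orientation: [3.138, 0.126, -0.011]
contact_force: [0.8, 0.2, -0.1]
grip_width: 0.0359
```

```bash
python3 - <<'E'
from h import *
st(); delta([.492,-.127,.02],.09,'down'); print('j',r.get_obs()['joints'].round(2))
im,d=snap('scene'); P=cloud('scene',d); t=r.get_obs()['tcp_pos']; Q=P.reshape(-1,3); Q=Q[(abs(Q[:,0]-t[0])<.045)&(abs(Q[:,1]-t[1])<.06)&(Q[:,2]>.2)]
for z in np.arange(.24,.36,.01):
    q=Q[(Q[:,2]>=z)&(Q[:,2]<z+.01)]
    if len(q): print(round(z,2),len(q),q.min(0).round(3),q.max(0).round(3))
E
```

```text
t 20.55 tcp [ 0.4902 -0.1295  0.2372] F [ 0.8  0.2 -0.1] w 0.0359
down shift mm [  3.5  -2.5 217.2] turn [ 0.001  0.007 -0.01 ]
j [ 0.4   0.19 -0.31  1.89  0.07  1.08 -1.42]
0.26 11 [ 0.484 -0.151  0.264] [ 0.502 -0.1    0.269]
0.27 28 [ 0.482 -0.15   0.27 ] [ 0.504 -0.096  0.28 ]
0.28 31 [ 0.481 -0.151  0.28 ] [ 0.504 -0.094  0.29 ]
0.29 30 [ 0.48  -0.152  0.29 ] [ 0.506 -0.095  0.3  ]
0.3 27 [ 0.482 -0.172  0.3  ] [ 0.506 -0.092  0.31 ]
0.31 58 [ 0.475 -0.179  0.31 ] [ 0.508 -0.078  0.32 ]
0.32 51 [ 0.474 -0.181  0.32 ] [ 0.509 -0.072  0.33 ]
0.33 72 [ 0.471 -0.181  0.33 ] [ 0.51  -0.069  0.34 ]
0.34 59 [ 0.474 -0.188  0.34 ] [ 0.51  -0.069  0.35 ]
0.35 58 [ 0.49  -0.185  0.35 ] [ 0.512 -0.069  0.36 ]
```

>>> play_rows(
  deltas=[
    [36,[3,-2,55],[0,0,-0.01]],
    [36,[3,-2,110],[0,0.007,-0.01]],
    [36,[3,-2,150],[0,0.007,-0.01]],
    [36,[3,-2,180],[0,0.007,-0.01]],
    [36,[3,-2,200],[0,0.007,-0.01]],
    [36,[3,-2,210],[0,0.007,-0.01]],
    [36,[3,-2,216],[0,0.007,-0.01]],
    [36,[3,-2,216],[0,0.007,-0.01]],
  ],
)

```text
clock: 21.6
tcp_pos: [0.4925, -0.1259, 0.0218]
orientation: [3.138, 0.137, 0.002]
contact_force: [0.2, 0.4, 0.4]
grip_width: 0.036
```

>>> play_rows(
  deltas=[
    [4,[0,0,0],[0,0,0]],
    [4,[0,0,0],[0,0,0]],
    [4,[0,0,0],[0,0,0]],
    [4,[0,0,0],[0,0,0]],
    [4,[0,0,0],[0,0,0]],
  ],
  squeeze=40,
)

```text
clock: 22.22
tcp_pos: [0.4925, -0.126, 0.022]
orientation: [3.138, 0.137, 0.002]
contact_force: [-0.6, -0.4, -0.2]
grip_width: 0.0109
```

```bash
python3 - <<'E'
from h import *
st(); print(r.get_obs()['orientation'])
im,d=snap('scene'); cv2.imwrite('pics/c6.png',cv2.resize(im[120:220,260:370],None,fx=6,fy=6,interpolation=cv2.INTER_CUBIC)[...,::-1])
E
```

```text
t 22.23 tcp [ 0.4925 -0.126   0.022 ] F [-0.6 -0.4 -0.2] w 0.0109
[3.13824177e+00 1.36601369e-01 2.28459093e-03]
```

View pics/c6.png

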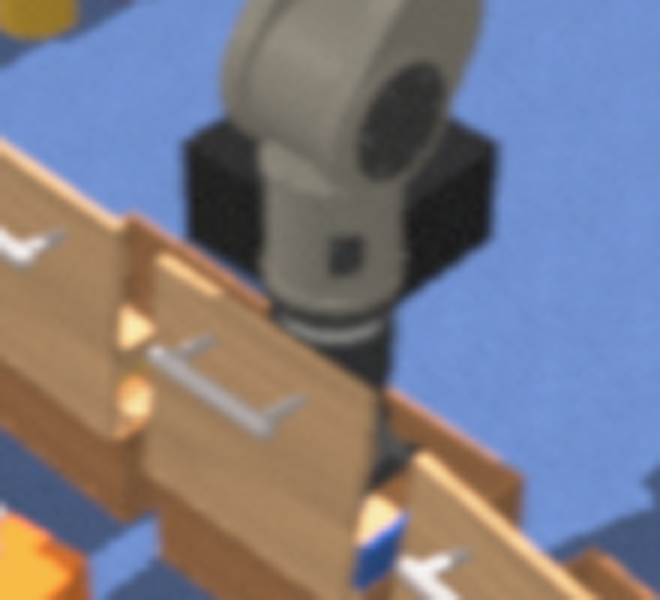

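>>> play_rows(
  deltas=[
    [4,[0,0,-10],[0,0,0]],
    [4,[0,0,-40],[0,0,0]],
    [4,[0,0,-80],[0,0,0]],
    [4,[0,0,-120],[0,0,0]],
    [4,[0,0,-140],[0,0,0]],
    [4,[0,0,-140],[0,0,0]],
  ],
  squeeze=40,
)

```text
clock: 23.02
tcp_pos: [0.4935, -0.1261, 0.1639]
orientation: [3.137, 0.136, 0.008]
contact_force: [0.6, -0.5, -2.5]
grip_width: 0.0111
```

```bash
python3 - <<'E'
from h import *
st(); b=bay(2); delta([b[0],b[1],.162],TR[2],'over'); delta([b[0],b[1],.024],TR[2],'down')
E
```

```text
t 23.02 tcp [ 0.4935 -0.1261  0.1639] F [ 0.6 -0.5 -2.5] w 0.0111
over shift mm [  24.8 -535.2    1.1] turn [ 0.002 -0.005 -0.016]
down shift mm [  24.  -535.4  139.1] turn [ 0.002 -0.005 -0.016]
```

>>> play_rows(
  deltas=[
    [4,[2,-40,0],[0,0,0]],
    [4,[5,-100,0],[0,0,0]],
    [4,[7,-160,0],[0,0,0]],
    [4,[10,-220,0],[0,0,0]],
    [4,[12,-280,0],[0,0,-0.01]],
    [4,[15,-340,0],[0,0,-0.016]],
    [4,[18,-400,0],[0,0,-0.016]],
    [4,[20,-460,0],[0,0,-0.016]],
  ],
  squeeze=40,
)

```text
clock: 24.02
tcp_pos: [0.4727, 0.3351, 0.1618]
orientation: [3.135, 0.161, 0.006]
contact_force: [1.2, 0.1, -0.4]
grip_width: 0.0111
```

```bash
python3 - <<'E'
from h import *
st(); b=bay(2); delta([b[0],b[1],.162],TR[2],'over'); delta([b[0],b[1],.024],TR[2],'down')
E
```

```text
t 24.02 tcp [0.4727 0.3351 0.1618] F [ 1.2  0.1 -0.4] w 0.0111
over shift mm [  6.6 -73.8  -0.4] turn [ 0.003 -0.004 -0.   ]
down shift mm [  6.1 -74.2 137.6] turn [ 0.003 -0.004 -0.   ]
```

>>> play_rows(
  deltas=[
    [4,[4,-50,0],[0,0,0]],
    [4,[6,-74,0],[0,0,0]],
    [4,[6,-74,0],[0,0,0]],
    [4,[6,-74,40],[0,0,0]],
    [4,[6,-74,80],[0,0,0]],
    [4,[6,-74,100],[0,0,0]],
    [4,[6,-74,100],[0,0,0]],
    [4,[6,-74,100],[0,0,0]],
  ],
  squeeze=40,
)

```text
clock: 25.02
tcp_pos: [0.4724, 0.4095, 0.063]
orientation: [3.136, 0.16, 0.008]
contact_force: [0.3, -0.6, -1.0]
grip_width: 0.0108
```

```bash
python3 - <<'E'
from h import *
st(); b=bay(2); delta([b[0],b[1],.022],TR[2],'down')
im,d=snap('scene'); cv2.imwrite('pics/c7.png',cv2.resize(im[220:340,350:470],None,fx=5,fy=5,interpolation=cv2.INTER_CUBIC)[...,::-1])
E
```

```text
t 25.02 tcp [0.4724 0.4095 0.063 ] F [ 0.3 -0.6 -1. ] w 0.0108
down shift mm [-0.9  0.2 41. ] turn [ 0.002 -0.005 -0.001]
```

View pics/c7.png

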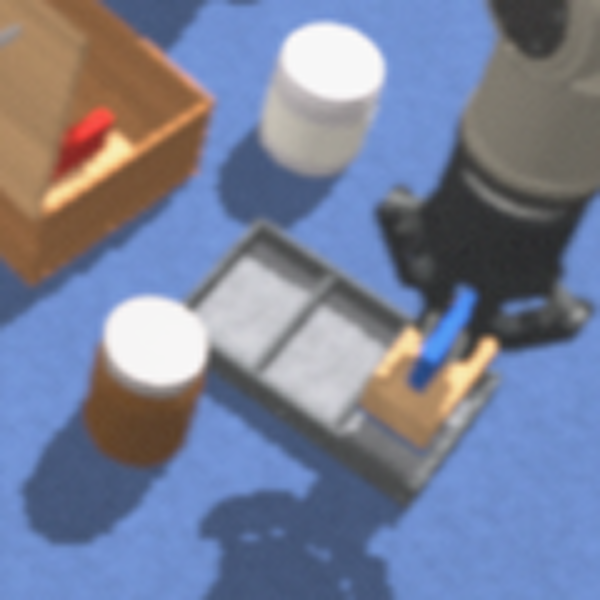

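```bash
cat >> h.py <<'E'
def ridge(name,near,rad=.07,zr=None,col='blue',file=False):
    im,d=(lambda f:(f['im'],f['d']))(np.load('last_%s.npz'%name)) if file else snap(name)
    P=cloud(name,d); h=cv2.cvtColor(im,cv2.COLOR_RGB2HSV)
    m=(h[...,0]>105)&(h[...,0]<128)&(h[...,1]>175)&(np.hypot(P[...,0]-near[0],P[...,1]-near[1])<rad)
    if zr: m&=(P[...,2]>zr[0])&(P[...,2]<zr[1])
    q=P[m]
    if len(q)<8: print('few',len(q)); return
    rc=cv2.minAreaRect((q[:,:2]*1000).astype(np.float32)); print(name,len(q),'z',np.percentile(q[:,2],[2,50,98]).round(4),'rect',np.round(rc[0],1),np.round(rc[1],1),round(rc[2],2))
E
python3 - <<'E'
from h import *
t=r.get_obs()['tcp_pos']; ridge('scene',t,.06,file=True); ridge('top',t,.06); ridge('scene',t,.06,(.1,.13),file=True)
E
```

```text
few 3
few 0
few 3
```

```bash
sed -i 's/(h\[...,1\]>175)/(h[...,1]>120)\&(P[...,2]>.03)/' h.py; python3 - <<'E'
from h import *
t=r.get_obs()['tcp_pos']; ridge('scene',t,.06,file=True); ridge('top',t,.06,file=True); ridge('scene',t,.06,(.1,.14),file=True)
E
```

```text
scene 85 z [0.0876 0.1105 0.159 ] rect [472.8 409.5] [60.  16.6] 19.52
few 0
scene 70 z [0.1033 0.1106 0.1249] rect [472.5 410.5] [60.6 14.1] 14.69
```

>>> play_rows(
  deltas=[
    [4,[-1,0,15],[0,0,0]],
    [4,[-1,0,28],[0,0,0]],
    [4,[-1,0,36],[0,0,0]],
    [4,[-1,0,41],[0,0,0]],
    [4,[-1,0,41],[0,0,0]],
  ],
  squeeze=40,
)

```text
clock: 25.75
tcp_pos: [0.4716, 0.41, 0.0222]
orientation: [3.137, 0.161, 0.009]
contact_force: [-0.1, 0.8, -1.3]
grip_width: 0.011
```

>>> play_rows(
  deltas=[
    [4,[0,0,2],[0,0,0]],
    [4,[0,0,2],[0,0,0]],
    [30,[0,0,2],[0,0,0]],
    [30,[0,0,2],[0,0,0]],
    [30,[0,0,-10],[0,0,0]],
    [30,[0,0,-50],[0,0,0]],
    [30,[0,0,-100],[0,0,0]],
    [30,[0,0,-150],[0,0,0]],
  ],
)

```text
clock: 26.75
tcp_pos: [0.4706, 0.4101, 0.1744]
orientation: [3.137, 0.161, 0.009]
contact_force: [1.1, -0.2, -0.1]
grip_width: 0.03
```

```bash
python3 - <<'E'
from h import *
st(); ridge('scene',bay(2),.06); ridge('top',[.49,-.18],.03,(.055,.08)); ridge('top',[.482,-.076],.03,(.055,.08),file=True);ridge('scene',[.482,-.076],.03,(.04,.08),file=True)
delta([.4895,-.176,.18],.07,'next')
E
```

```text
t 26.75 tcp [0.4706 0.4101 0.1744] F [ 1.1 -0.2 -0.1] w 0.03
scene 62 z [0.0504 0.0686 0.0732] rect [471.6 411.7] [61.  10.9] 5.79
top 51 z [0.0643 0.0701 0.0742] rect [ 489.7 -180. ] [56.6 10. ] 4.81
top 41 z [0.0655 0.0706 0.0754] rect [482.4 -76. ] [56.7  6.6] 0.64
scene 30 z [0.0544 0.0685 0.0726] rect [493.3 -73. ] [34.2 11.7] 6.61
next shift mm [-44.  588.   -4.7] turn [-0.006 -0.014  0.033]
```

>>> play_rows(
  deltas=[
    [30,[-4,60,-4],[0,0,0]],
    [30,[-8,120,-4],[0,0,0]],
    [30,[-13,180,-4],[0,0,0]],
    [30,[-18,240,-4],[0,0,0]],
    [30,[-23,300,-4],[0,0,0]],
    [30,[-27,360,-4],[0,0,0.02]],
    [30,[-31,420,-4],[0,0,0.02]],
    [28,[-36,480,-4],[0,0,0.03]],
  ],
)

```text
clock: 27.85
tcp_pos: [0.4863, -0.0696, 0.1803]
orientation: [-3.133, -0.114, -0.023]
contact_force: [1.7, 0.1, -0.6]
grip_width: 0.0283
```

```bash
python3 - <<'E'
from h import *
st(); delta([.4895,-.176,.022],.078,'down')
E
```

```text
t 27.85 tcp [ 0.4863 -0.0696  0.1803] F [ 1.7  0.1 -0.6] w 0.0283
down shift mm [ -6.9 107.3 157.6] turn [-0.006 -0.015 -0.005]
```

>>> play_rows(
  deltas=[
    [28,[-4,55,0],[-0.006,-0.015,0]],
    [28,[-6,100,0],[-0.006,-0.015,-0.005]],
    [28,[-7,107,10],[-0.006,-0.015,-0.005]],
    [28,[-7,107,60],[-0.006,-0.015,-0.005]],
    [28,[-7,107,105],[-0.006,-0.015,-0.005]],
    [28,[-7,107,135],[-0.006,-0.015,-0.005]],
    [28,[-7,107,150],[-0.006,-0.015,-0.005]],
    [28,[-7,107,156],[-0.006,-0.015,-0.005]],
  ],
)

```text
clock: 28.85
tcp_pos: [0.4894, -0.1749, 0.0232]
orientation: [-3.138, -0.123, 0.0]
contact_force: [0.1, -0.6, 0.4]
grip_width: 0.0278
```

>>> play_rows(
  deltas=[
    [28,[0,0,0],[0,0,0]],
    [4,[0,0,0],[0,0,0]],
    [4,[0,0,0],[0,0,0]],
    [4,[0,0,0],[0,0,0]],
    [4,[0,0,0],[0,0,0]],
  ],
  squeeze=40,
)

```text
clock: 29.48
tcp_pos: [0.4893, -0.1749, 0.0233]
orientation: [-3.138, -0.123, 0.0]
contact_force: [-0.8, -0.1, 0.0]
grip_width: 0.0108
```

```bash
python3 - <<'E'
from h import *
b=bay(1); delta([b[0],b[1],.163],TR[2],'over')
E
```

```text
over shift mm [  29.8 -524.8 -139.3] turn [-0.001  0.    -0.024]
```

>>> play_rows(
  deltas=[
    [4,[0,0,-10],[0,0,0]],
    [4,[0,0,-40],[0,0,0]],
    [4,[0,0,-80],[0,0,0]],
    [4,[0,0,-120],[0,0,0]],
    [4,[0,0,-140],[0,0,0]],
    [4,[0,0,-140],[0,0,0]],
  ],
  squeeze=40,
)

```text
clock: 30.22
tcp_pos: [0.4906, -0.1754, 0.1653]
orientation: [3.138, 0.123, 0.006]
contact_force: [1.1, -0.4, -1.6]
grip_width: 0.011
```

>>> play_rows(
  deltas=[
    [4,[2,-40,0],[0,0,0]],
    [4,[5,-100,0],[0,0,0]],
    [4,[10,-160,0],[0,0,0]],
    [4,[14,-220,0],[0,0,0]],
    [4,[18,-280,0],[0,0,-0.01]],
    [4,[22,-340,0],[0,0,-0.02]],
    [4,[26,-400,0],[0,0,-0.025]],
    [4,[29,-460,0],[0,0,-0.025]],
  ],
)

```text
clock: 31.22
tcp_pos: [0.4826, 0.2867, 0.1637]
orientation: [3.136, 0.162, 0.003]
contact_force: [0.6, 0.5, -0.8]
grip_width: 0.0116
```

```bash
python3 - <<'E'
from h import *
st(); b=bay(1); delta([b[0],b[1],.163],TR[2],'over'); delta([b[0],b[1],.021],TR[2],'down')
E
```

```text
t 31.23 tcp [0.4826 0.2867 0.1637] F [ 0.6  0.5 -0.8] w 0.0116
over shift mm [  1.8 -63.9   0.6] turn [ 0.002 -0.002  0.   ]
down shift mm [  1.5 -64.2 142.6] turn [ 0.002 -0.002  0.   ]
```

>>> play_rows(
  deltas=[
    [4,[1,-45,0],[0,0,0]],
    [4,[1,-64,0],[0,0,0]],
    [4,[1,-64,0],[0,0,0]],
    [4,[1,-64,40],[0,0,0]],
    [4,[1,-64,80],[0,0,0]],
    [4,[1,-64,100],[0,0,0]],
    [4,[1,-64,104],[0,0,0]],
    [4,[1,-64,104],[0,0,0]],
  ],
)

```text
clock: 32.22
tcp_pos: [0.478, 0.3504, 0.0605]
orientation: [3.136, 0.161, 0.005]
contact_force: [-0.2, 0.4, -0.7]
grip_width: 0.0114
```

```bash
python3 - <<'E'
from h import *
st(); b=bay(1); print(b); delta([b[0],b[1],.021],TR[2],'down'); ridge('scene',b,.045,(.1,.14)); ridge('scene',bay(2),.04,(.06,.08),file=True)
E
```

```text
t 32.23 tcp [0.478  0.3504 0.0605] F [-0.2  0.4 -0.7] w 0.0114
[0.4778 0.3505 0.    ]
down shift mm [-0.3 -0.2 39.5] turn [ 0.001 -0.003 -0.   ]
scene 55 z [0.1039 0.1064 0.1328] rect [481.4 352.4] [53.4 14.4] 16.67
scene 57 z [0.0635 0.0689 0.072 ] rect [471.1 411.5] [61.7 11.2] 5.08
```

>>> play_rows(
  deltas=[
    [4,[-1,0,15],[0,0,0]],
    [4,[-1,0,28],[0,0,0]],
    [4,[-1,0,36],[0,0,0]],
    [4,[-1,0,39],[0,0,0]],
    [4,[-1,0,40],[0,0,0]],
    [4,[-1,0,40],[0,0,0]],
  ],
)

```text
clock: 33.02
tcp_pos: [0.4767, 0.3504, 0.0229]
orientation: [3.135, 0.161, 0.006]
contact_force: [-8.7, -7.0, 23.2]
grip_width: 0.0112
```

```bash
python3 - <<'E'
from h import *
st(); ridge('scene',bay(1),.045,(.055,.08))
E
```

```text
t 33.02 tcp [0.4767 0.3504 0.0229] F [-8.7 -7.  23.2] w 0.0112
scene 56 z [0.0588 0.0691 0.0745] rect [480.2 351. ] [54.3 11.3] 12.87
```

>>> play_rows(
  deltas=[
    [4,[0,0,-1],[0,0,0]],
    [30,[0,0,-1],[0,0,0]],
    [30,[0,0,-1],[0,0,0]],
    [30,[0,0,-10],[0,0,0]],
    [30,[0,0,-50],[0,0,0]],
    [30,[0,0,-100],[0,0,0]],
    [30,[0,0,-150],[0,0,0]],
    [30,[0,0,-150],[0,0,0]],
  ],
)

```text
clock: 34.08
tcp_pos: [0.4783, 0.3531, 0.178]
orientation: [-3.135, -0.161, -0.017]
contact_force: [0.5, 0.3, -0.6]
grip_width: 0.0299
```

```bash
python3 - <<'E'
from h import *
st(); ridge('scene',bay(1),.045,(.055,.09));ridge('scene',bay(2),.04,(.055,.09),file=True); ridge('top',[.482,-.076],.03,(.055,.08))
im=np.load('last_top.npz')['im']; cv2.imwrite('pics/t8.png',cv2.resize(im[165:240,225:375],None,fx=5,fy=5,interpolation=cv2.INTER_CUBIC)[...,::-1])
delta([.482,-.079,.18],.03,'next')
E
```

```text
t 34.08 tcp [0.4783 0.3531 0.178 ] F [ 0.5  0.3 -0.6] w 0.0299
scene 60 z [0.0609 0.0684 0.0731] rect [477.8 353. ] [61.5 10.6] 6.37
scene 58 z [0.0594 0.068  0.0725] rect [471.  411.7] [60.8 11.1] 5.45
top 39 z [0.0668 0.071  0.0749] rect [482.3 -76. ] [56.1  6.6] 0.62
next shift mm [-38.4 428.   -5.7] turn [ 0.002 -0.005  0.073]
```

View pics/t8.png

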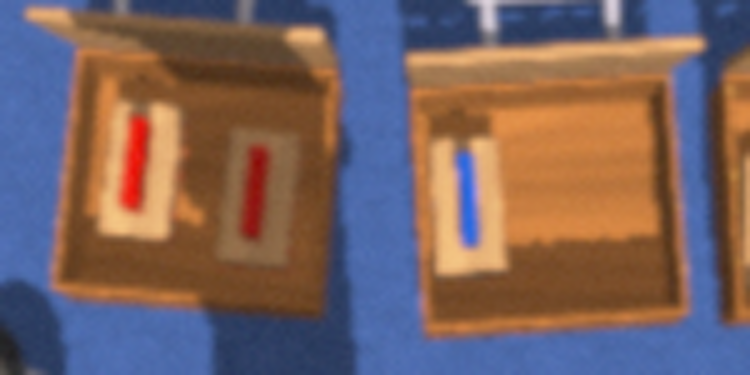

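>>> play_rows(
  deltas=[
    [30,[-5,60,-5],[0,0,0]],
    [30,[-10,120,-5],[0,0,0]],
    [30,[-16,180,-5],[0,0,0.02]],
    [30,[-22,240,-5],[0,0,0.03]],
    [30,[-28,300,-5],[0,0,0.04]],
    [30,[-34,360,-5],[0,0,0.058]],
    [28,[-38,410,-5],[0,-0.005,0.058]],
    [28,[-38,428,-5],[0,-0.005,0.058]],
  ],
)

```text
clock: 35.17
tcp_pos: [0.4807, -0.0828, 0.1776]
orientation: [3.138, 0.062, -0.006]
contact_force: [-0.1, 0.5, -0.2]
grip_width: 0.028
```

```bash
python3 - <<'E'
from h import *
st(); delta([.482,-.079,.023],.045,'down')
E
```

```text
t 35.17 tcp [ 0.4807 -0.0828  0.1776] F [-0.1  0.5 -0.2] w 0.028
down shift mm [  2.1  -4.1 154.6] turn [ 0.003  0.004 -0.005]
```

>>> play_rows(
  deltas=[
    [28,[2,-4,10],[0,0,0]],
    [28,[2,-4,50],[0,0.004,0]],
    [28,[2,-4,95],[0,0.004,0]],
    [28,[2,-4,125],[0,0.004,0]],
    [28,[2,-4,140],[0,0.004,0]],
    [28,[2,-4,150],[0,0.004,0]],
    [28,[2,-4,154],[0,0.004,0]],
    [28,[2,-4,154],[0,0.004,0]],
  ],
)

```text
clock: 36.17
tcp_pos: [0.4824, -0.0791, 0.0241]
orientation: [3.138, 0.062, 0.002]
contact_force: [-0.1, 0.7, 0.3]
grip_width: 0.0278
```

>>> play_rows(
  deltas=[
    [4,[0,0,0],[0,0,0]],
    [4,[0,0,0],[0,0,0]],
    [4,[0,0,0],[0,0,0]],
    [4,[0,0,0],[0,0,0]],
  ],
  squeeze=40,
)

```text
clock: 36.67
tcp_pos: [0.4824, -0.0792, 0.0242]
orientation: [3.138, 0.062, 0.002]
contact_force: [-0.5, -1.4, 1.3]
grip_width: 0.0111
```

>>> play_rows(
  deltas=[
    [4,[0,0,-10],[0,0,0]],
    [4,[0,0,-40],[0,0,0]],
    [4,[0,0,-80],[0,0,0]],
    [4,[0,0,-120],[0,0,0]],
    [4,[0,0,-140],[0,0,0]],
    [4,[0,0,-140],[0,0,0]],
  ],
)

```text
clock: 37.42
tcp_pos: [0.4834, -0.0789, 0.1661]
orientation: [3.137, 0.062, 0.008]
contact_force: [-0.7, -0.9, -1.4]
grip_width: 0.011
```

```bash
python3 - <<'E'
from h import *
st(); b=bay(0); print(b); delta([b[0],b[1],.163],TR[2],'over')
E
```

```text
t 37.42 tcp [ 0.4834 -0.0789  0.1661] F [-0.7 -0.9 -1.4] w 0.011
[0.48386626 0.29181269 0.        ]
over shift mm [  15.  -370.4    1.8] turn [ 0.004 -0.005 -0.064]
```

>>> play_rows(
  deltas=[
    [4,[2,-40,0],[0,0,0]],
    [4,[5,-100,0],[0,0,-0.01]],
    [4,[7,-160,0],[0,0,-0.025]],
    [4,[9,-220,0],[0,0,-0.04]],
    [4,[12,-280,0],[0,0,-0.05]],
    [4,[14,-330,0],[0,0,-0.064]],
    [4,[15,-360,0],[0,0,-0.064]],
    [4,[15,-370,0],[0,0,-0.064]],
  ],
  squeeze=40,
)

```text
clock: 38.42
tcp_pos: [0.4825, 0.2932, 0.1635]
orientation: [3.133, 0.167, 0.004]
contact_force: [-0.4, -0.7, -1.0]
grip_width: 0.0107
```

```bash
python3 - <<'E'
from h import *
st(); b=bay(0); delta([b[0],b[1],.0245],TR[2],'down')
E
```

```text
t 38.42 tcp [0.4825 0.2932 0.1635] F [-0.4 -0.7 -1. ] w 0.0107
down shift mm [  0.8   1.  139.1] turn [ 0.004 -0.003  0.003]
```

>>> play_rows(
  deltas=[
    [4,[1,1,30],[0,0,0]],
    [4,[1,1,70],[0,0,0]],
    [4,[1,1,100],[0.004,-0.003,0.003]],
    [4,[1,1,115],[0.004,-0.003,0.003]],
    [4,[1,1,125],[0.004,-0.003,0.003]],
    [4,[1,1,133],[0.004,-0.003,0.003]],
    [4,[1,1,138],[0.004,-0.003,0.003]],
    [4,[1,1,138],[0.004,-0.003,0.003]],
  ],
)

```text
clock: 39.42
tcp_pos: [0.4841, 0.2919, 0.0257]
orientation: [-3.137, -0.163, 0.0]
contact_force: [1.2, -0.5, -0.1]
grip_width: 0.0112
```

```bash
python3 - <<'E'
from h import *
st(); ridge('scene',bay(0),.045,(.055,.09))
E
```

```text
t 39.42 tcp [0.4841 0.2919 0.0257] F [ 1.2 -0.5 -0.1] w 0.0112
scene 46 z [0.057  0.0698 0.0759] rect [492.4 294.7] [46.9 12.4] 7.07
```

>>> play_rows(
  deltas=[
    [4,[0,0,1],[0,0,0]],
    [30,[0,0,1],[0,0,0]],
    [30,[0,0,1],[0,0,0]],
    [30,[0,0,-10],[0,0,0]],
    [30,[0,0,-50],[0,0,0]],
    [30,[0,0,-100],[0,0,0]],
    [30,[0,0,-150],[0,0,0]],
    [30,[0,0,-200],[0,0,0]],
  ],
)

```text
clock: 40.48
tcp_pos: [0.484, 0.2919, 0.2285]
orientation: [-3.137, -0.163, -0.001]
contact_force: [1.7, 0.8, 0.0]
grip_width: 0.0298
```

```bash
python3 - <<'E'
from h import *
st()
for i in range(3): ridge('scene',bay(i),.04,(.055,.09),file=i>0); print(bay(i)[:2].round(4))
im=np.load('last_scene.npz')['im']; cv2.imwrite('pics/s9.png',cv2.resize(im[200:340,310:470],None,fx=4.5,fy=4.2,interpolation=cv2.INTER_CUBIC)[...,::-1])
c='L'; yw=np.pi/2+CASES[c][2]; p=bar(c,1.46); delta([p[0],p[1],.27],yw,'overL'); print(p)
E
```

```text
t 40.48 tcp [0.484  0.2919 0.2285] F [1.7 0.8 0. ] w 0.0298
scene 60 z [0.0606 0.0682 0.0715] rect [484.5 295.3] [60.9 10.7] 7.24
[0.4839 0.2918]
scene 59 z [0.0604 0.069  0.0734] rect [475.7 353.1] [60.4 10.6] 6.37
[0.4778 0.3505]
scene 59 z [0.06   0.0686 0.0723] rect [472.3 412.6] [60.3 10.8] 6.84
[0.4717 0.4092]
overL shift mm [ 93.3 210.5 -34.6] turn [ 0.003 -0.012 -1.395]
[0.60108151 0.09460466 0.21445739]
```

View pics/s9.png

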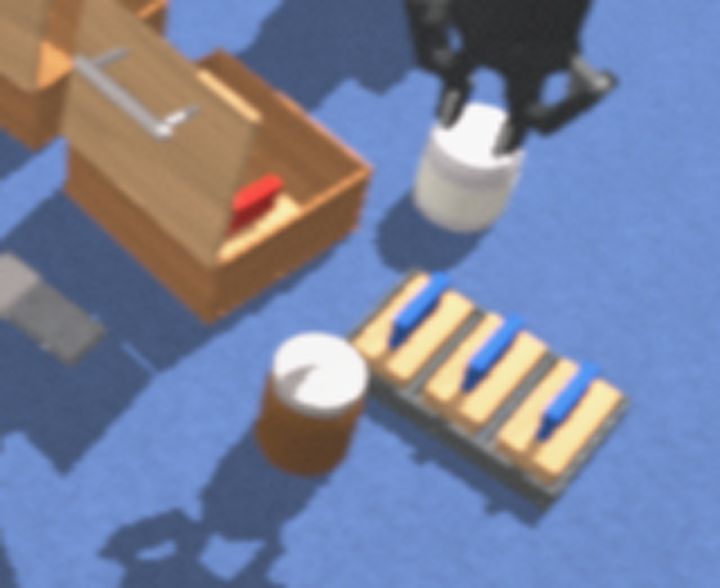

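>>> play_rows(
  deltas=[
    [24,[5,0,-20],[0,0,-0.18]],
    [24,[15,20,-50],[0,0,-0.36]],
    [24,[25,50,-57],[0,0,-0.54]],
    [24,[40,90,-57],[0,0,-0.72]],
    [24,[55,130,-57],[0,0,-0.9]],
    [24,[75,170,-57],[0,0,-1.08]],
    [24,[93,205,-57],[0,0,-1.26]],
    [24,[97,210,-57],[0,-0.01,-1.395]],
  ],
)

```text
clock: 41.52
tcp_pos: [0.6058, 0.091, 0.2924]
orientation: [2.298, 2.137, 0.002]
contact_force: [-0.5, 0.7, 0.8]
grip_width: 0.024
```

```bash
python3 - <<'E'
from h import *
st(); c='L'; yw=np.pi/2+CASES[c][2]; delta([.6052,.0953,.168],yw,'down')
p=bar(c,1.46); 
for th in np.linspace(1.46,0,13): delta(bar(c,th),yw,'%.2f'%th,frm=(p,yw))
E
```

```text
t 41.52 tcp [0.6058 0.091  0.2924] F [-0.5  0.7  0.8] w 0.024
down shift mm [  4.4  -1.4 124.4] turn [ 0.003  0.002 -0.001]
1.46 shift mm [0. 0. 0.] turn [0. 0. 0.]
1.34 shift mm [  0.  -16.5  -2.5] turn [0. 0. 0.]
1.22 shift mm [ -0.  -33.1  -2.9] turn [0. 0. 0.]
1.09 shift mm [ -0.  -49.7  -1.3] turn [0. 0. 0.]
0.97 shift mm [ -0.  -65.9   2.3] turn [0. 0. 0.]
0.85 shift mm [ -0.  -81.6   7.8] turn [0. 0. 0.]
0.73 shift mm [ -0.  -96.6  15.2] turn [0. 0. 0.]
0.61 shift mm [  -0.  -110.5   24.4] turn [0. 0. 0.]
0.49 shift mm [  -0.  -123.2   35.2] turn [0. 0. 0.]
0.36 shift mm [  -0.  -134.4   47.4] turn [0. 0. 0.]
0.24 shift mm [  -0.  -144.2   60.9] turn [0. 0. 0.]
0.12 shift mm [  -0.  -152.2   75.5] turn [0. 0. 0.]
0.00 shift mm [  -0.  -158.4   91. ] turn [0. 0. 0.]
```

>>> play_rows(
  deltas=[
    [24,[4,-1,40],[0,0,0]],
    [24,[4,-1,80],[0,0,0]],
    [24,[4,-1,110],[0,0,0]],
    [24,[4,-1,124],[0,0,0]],
    [24,[4,-1,124],[0,0,0]],
    [4,[4,-1,124],[0,0,0]],
    [4,[4,-1,124],[0,0,0]],
    [4,[4,-1,124],[0,0,0]],
  ],
  squeeze=30,
)

```text
clock: 42.52
tcp_pos: [0.6061, 0.0952, 0.1695]
orientation: [2.297, 2.136, 0.004]
contact_force: [-0.4, 0.3, 2.5]
grip_width: 0.0097
```

>>> play_rows(
  deltas=[
    [4,[0,0,0],[0,0,0]],
    [4,[0,-10,-2],[0,0,0]],
    [4,[0,-22,-3],[0,0,0]],
    [4,[0,-33,-3],[0,0,0]],
    [4,[0,-42,-2],[0,0,0]],
    [4,[0,-50,-1],[0,0,0]],
    [4,[0,-58,1],[0,0,0]],
    [4,[0,-66,2],[0,0,0]],
  ],
)

```text
clock: 43.52
tcp_pos: [0.5401, 0.0998, 0.1683]
orientation: [2.296, 2.135, 0.006]
contact_force: [1.0, -1.7, 3.0]
grip_width: 0.0098
```

```bash
python3 - <<'E'
from h import *
st(); c='L'; yw=np.pi/2+CASES[c][2]; b=bar(c,0); delta([b[0],b[1],.0759],yw,'shut')
for th in np.linspace(.97,0,9): delta(bar(c,th),yw,'%.2f'%th,frm=(bar(c,.97),yw))
E
```

```text
t 43.52 tcp [0.5401 0.0998 0.1683] F [ 1.  -1.7  3. ] w 0.0098
shut shift mm [ -0.7 -97.9  91.7] turn [ 0.007  0.002 -0.001]
0.97 shift mm [0. 0. 0.] turn [0. 0. 0.]
0.85 shift mm [  0.  -15.6   5.6] turn [0. 0. 0.]
0.73 shift mm [  0.  -30.5  13. ] turn [0. 0. 0.]
0.61 shift mm [  0.  -44.3  22.1] turn [0. 0. 0.]
0.48 shift mm [ -0.  -56.9  32.9] turn [0. 0. 0.]
0.36 shift mm [ -0.  -68.2  45.1] turn [0. 0. 0.]
0.24 shift mm [ -0.  -77.9  58.6] turn [0. 0. 0.]
0.12 shift mm [ -0.  -85.8  73.1] turn [0. 0. 0.]
0.00 shift mm [ -0.  -92.   88.5] turn [0. 0. 0.]
```

>>> play_rows(
  deltas=[
    [4,[0,-16,5],[0,0,0]],
    [4,[0,-32,13],[0,0,0]],
    [4,[0,-47,23],[0,0,0]],
    [4,[0,-61,34],[0,0,0]],
    [4,[0,-73,47],[0,0,0]],
    [4,[0,-83,61],[0,0,0]],
    [4,[-1,-91,76],[0,0,0]],
    [4,[-1,-98,92],[0,0,0]],
  ],
  squeeze=30,
)

```text
clock: 44.52
tcp_pos: [0.4434, 0.1065, 0.0753]
orientation: [2.295, 2.135, 0.009]
contact_force: [6.0, -5.1, 52.1]
grip_width: 0.0099
```

>>> play_rows(
  deltas=[
    [4,[0,0,2],[0,0,0]],
    [4,[0,0,2],[0,0,0]],
    [30,[0,0,0],[0,0,0]],
    [30,[0,0,0],[0,0,0]],
    [30,[0,0,0],[0,0,0]],
    [30,[0,0,-40],[0,0,0]],
    [30,[0,0,-90],[0,0,0]],
    [30,[0,0,-140],[0,0,0]],
  ],
)

```text
clock: 45.52
tcp_pos: [0.4415, 0.1066, 0.2163]
orientation: [2.296, 2.136, 0.008]
contact_force: [1.7, 0.2, -0.5]
grip_width: 0.0301
```

```bash
cat >> h.py <<'E'
def lidshut(c):
    im,d=snap('scene'); P=cloud('scene',d); X,Y,a=CASES[c]; q=P.reshape(-1,3); l=(q-[X,Y,0])@np.array([[np.cos(a),-np.sin(a),0],[np.sin(a),np.cos(a),0],[0,0,1]])
    m=(abs(l[:,1])<.08)&(abs(l[:,0])<.075)&(l[:,2]>.08)&(l[:,2]<.115); k=l[m]
    A=np.c_[k[:,0],k[:,1],np.ones(len(k))]
    for _ in range(3): s=np.linalg.lstsq(A,k[:,2],rcond=None)[0]; e=abs(A@s-k[:,2]); g=e<max(.002,2*np.median(e)); A,k=A[g],k[g]
    print(c,'lid plane: n',len(k),'angle',round(float(-s[0]),3),'z at middle',round(float(s[2]),4))
E
python3 - <<'E'
from h import *
st(); lidshut('L'); c='M'; yw=np.pi/2+CASES[c][2]; delta([.5928,-.1194,.2827],yw,'over'); delta([.5928,-.1194,.1675],yw,'at')
E
```

```text
t 45.52 tcp [0.4415 0.1066 0.2163] F [ 1.7  0.2 -0.5] w 0.0301
L lid plane: n 1061 angle 0.003 z at middle 0.0876
over shift mm [-216.6  164.8  -57.9] turn [ 0.017 -0.001 -0.143]
at shift mm [-216.8  162.9   57.3] turn [ 0.017 -0.001 -0.143]
```

>>> play_rows(
  deltas=[
    [24,[0,0,-60],[0,0,0]],
    [24,[-40,20,-75],[0.017,0,0]],
    [24,[-85,50,-75],[0.017,0,-0.05]],
    [24,[-130,85,-75],[0.017,0,-0.1]],
    [24,[-175,125,-75],[0.017,0,-0.143]],
    [24,[-210,155,-70],[0.017,0,-0.143]],
    [24,[-217,165,-65],[0.017,0,-0.143]],
    [24,[-217,165,-60],[0.017,0,-0.143]],
  ],
)

```text
clock: 46.58
tcp_pos: [0.5928, -0.1194, 0.2836]
orientation: [-2.139, -2.298, -0.001]
contact_force: [-0.5, 0.4, 0.4]
grip_width: 0.024
```

```bash
python3 - <<'E'
from h import *
st(); c='M'; yw=np.pi/2+CASES[c][2]; delta([.5928,-.1194,.168],yw,'at')
E
```

```text
t 46.58 tcp [ 0.5928 -0.1194  0.2836] F [-0.5  0.4  0.4] w 0.024
at shift mm [-3.000e-01  1.000e-01  1.156e+02] turn [-0.001 -0.002  0.   ]
```

>>> play_rows(
  deltas=[
    [24,[0,0,40],[0,0,0]],
    [24,[0,0,80],[0,0,0]],
    [24,[0,0,105],[0,0,0]],
    [24,[0,0,115],[0,0,0]],
    [24,[0,0,115],[0,0,0]],
    [4,[0,0,115],[0,0,0]],
    [4,[0,0,115],[0,0,0]],
    [4,[0,0,115],[0,0,0]],
  ],
  squeeze=30,
)

```text
clock: 47.58
tcp_pos: [0.5932, -0.1186, 0.1695]
orientation: [-2.14, -2.298, -0.003]
contact_force: [-0.7, 2.8, 2.7]
grip_width: 0.0098
```

>>> play_rows(
  deltas=[
    [4,[0,0,0],[0,0,0]],
    [4,[0,-10,-2],[0,0,0]],
    [4,[0,-22,-3],[0,0,0]],
    [4,[0,-33,-3],[0,0,0]],
    [4,[0,-42,-2],[0,0,0]],
    [4,[0,-50,-1],[0,0,0]],
    [4,[0,-58,1],[0,0,0]],
    [4,[0,-66,2],[0,0,0]],
  ],
)

```text
clock: 48.58
tcp_pos: [0.5271, -0.1234, 0.1682]
orientation: [-2.141, -2.299, -0.003]
contact_force: [1.7, 1.8, 1.3]
grip_width: 0.0097
```

```bash
python3 - <<'E'
from h import *
st(); c='M'; yw=np.pi/2+CASES[c][2]; b=bar(c,0); delta([b[0],b[1],.0758],yw,'shut')
E
```

```text
t 48.58 tcp [ 0.5271 -0.1234  0.1682] F [1.7 1.8 1.3] w 0.0097
shut shift mm [ -0.6 -96.7  92.2] turn [ 0.002 -0.002  0.   ]
```

>>> play_rows(
  deltas=[
    [4,[0,-16,5],[0,0,0]],
    [4,[0,-32,13],[0,0,0]],
    [4,[0,-47,23],[0,0,0]],
    [4,[0,-61,34],[0,0,0]],
    [4,[0,-73,47],[0,0,0]],
    [4,[0,-83,61],[0,0,0]],
    [4,[0,-91,76],[0,0,0]],
    [4,[0,-97,91],[0,0,0]],
  ],
  squeeze=30,
)

```text
clock: 49.58
tcp_pos: [0.4309, -0.1307, 0.0771]
orientation: [2.14, 2.297, 0.005]
contact_force: [-2.5, 1.4, 52.0]
grip_width: 0.0102
```

>>> play_rows(
  deltas=[
    [4,[0,0,0],[0,0,0]],
    [4,[0,0,0],[0,0,0]],
    [30,[0,0,0],[0,0,0]],
    [30,[0,0,0],[0,0,0]],
    [30,[0,0,0],[0,0,0]],
    [30,[0,0,-40],[0,0,0]],
    [30,[0,0,-90],[0,0,0]],
    [30,[0,0,-140],[0,0,0]],
  ],
)

```text
clock: 50.58
tcp_pos: [0.4297, -0.1306, 0.2183]
orientation: [2.141, 2.298, 0.004]
contact_force: [1.0, -0.8, 0.1]
grip_width: 0.0302
```

```bash
python3 - <<'E'
from h import *
st(); lidshut('L'); lidshut('M'); c='R'; yw=np.pi/2+CASES[c][2]; delta([.6031,-.326,.285],yw,'over')
E
```

```text
t 50.58 tcp [ 0.4297 -0.1306  0.2183] F [ 1.  -0.8  0.1] w 0.0302
L lid plane: n 1030 angle 0.001 z at middle 0.0876
M lid plane: n 812 angle 0.004 z at middle 0.0875
over shift mm [-206.4  156.1  -60.5] turn [0.011 0.003 0.02 ]
```

>>> play_rows(
  deltas=[
    [24,[0,0,-60],[0,0,0]],
    [24,[-40,20,-75],[0.01,0,0]],
    [24,[-85,50,-75],[0.01,0,0.02]],
    [24,[-130,85,-75],[0.01,0,0.02]],
    [24,[-170,125,-75],[0.01,0,0.02]],
    [24,[-200,150,-70],[0.01,0,0.02]],
    [24,[-206,156,-65],[0.01,0,0.02]],
    [24,[-206,156,-60],[0.01,0,0.02]],
  ],
)

```text
clock: 51.68
tcp_pos: [0.6026, -0.325, 0.2831]
orientation: [2.163, 2.276, -0.002]
contact_force: [-0.4, 0.3, 1.0]
grip_width: 0.0239
```

```bash
python3 - <<'E'
from h import *
st(); c='R'; yw=np.pi/2+CASES[c][2]; delta([.6031,-.326,.1685],yw,'at')
E
```

```text
t 51.67 tcp [ 0.6026 -0.325   0.2831] F [-0.4  0.3  1. ] w 0.0239
at shift mm [ -0.8   0.5 114.6] turn [-0.     0.002 -0.   ]
```

>>> play_rows(
  deltas=[
    [24,[-1,0,40],[0,0,0]],
    [24,[-1,0,80],[0,0,0]],
    [24,[-1,0,105],[0,0,0]],
    [24,[-1,0,114],[0,0,0]],
    [24,[-1,0,114],[0,0,0]],
    [4,[-1,0,114],[0,0,0]],
    [4,[-1,0,114],[0,0,0]],
    [4,[-1,0,114],[0,0,0]],
  ],
  squeeze=30,
)

```text
clock: 52.68
tcp_pos: [0.6031, -0.3258, 0.1699]
orientation: [2.162, 2.276, -0.001]
contact_force: [-1.2, 2.1, 4.0]
grip_width: 0.0097
```

>>> play_rows(
  deltas=[
    [4,[0,0,0],[0,0,0]],
    [4,[0,-10,-2],[0,0,0]],
    [4,[0,-22,-3],[0,0,0]],
    [4,[0,-33,-3],[0,0,0]],
    [4,[0,-42,-2],[0,0,0]],
    [4,[0,-50,-1],[0,0,0]],
    [4,[0,-58,1],[0,0,0]],
    [4,[0,-66,2],[0,0,0]],
  ],
)

```text
clock: 53.68
tcp_pos: [0.5368, -0.329, 0.1688]
orientation: [2.161, 2.275, -0.0]
contact_force: [1.7, 1.8, 3.5]
grip_width: 0.0098
```

```bash
python3 - <<'E'
from h import *
st(); c='R'; yw=np.pi/2+CASES[c][2]; b=bar(c,0); delta([b[0],b[1],.0758],yw,'shut')
E
```

```text
t 53.67 tcp [ 0.5368 -0.329   0.1688] F [1.7 1.8 3.5] w 0.0098
shut shift mm [  0.6 -97.2  92.8] turn [0.002 0.003 0.   ]
```

>>> play_rows(
  deltas=[
    [4,[0,-16,5],[0,0,0]],
    [4,[0,-32,13],[0,0,0]],
    [4,[0,-47,23],[0,0,0]],
    [4,[0,-61,34],[0,0,0]],
    [4,[0,-73,47],[0,0,0]],
    [4,[0,-83,61],[0,0,0]],
    [4,[0,-91,76],[0,0,0]],
    [4,[0,-97,91],[0,0,0]],
  ],
  squeeze=30,
)

```text
clock: 54.68
tcp_pos: [0.44, -0.3341, 0.0767]
orientation: [2.161, 2.275, 0.0]
contact_force: [3.9, 6.7, 47.2]
grip_width: 0.0095
```

>>> play_rows(
  deltas=[
    [4,[0,0,0],[0,0,0]],
    [4,[0,0,0],[0,0,0]],
    [30,[0,0,0],[0,0,0]],
    [30,[0,0,0],[0,0,0]],
    [30,[0,0,0],[0,0,0]],
    [30,[0,0,-40],[0,0,0]],
    [30,[0,0,-90],[0,0,0]],
    [30,[0,0,-140],[0,0,0]],
  ],
)

```text
clock: 55.68
tcp_pos: [0.4392, -0.3337, 0.2179]
orientation: [2.162, 2.276, 0.0]
contact_force: [1.6, -0.6, -0.5]
grip_width: 0.0297
```

```bash
python3 - <<'E'
from h import *
st(); lidshut('L'); lidshut('M'); lidshut('R')
im,d=snap('scene','sA.png')
for i in range(3): ridge('scene',bay(i),.04,(.055,.09),file=True)
E
```

```text
t 55.67 tcp [ 0.4392 -0.3337  0.2179] F [ 1.6 -0.6 -0.5] w 0.0297
L lid plane: n 1084 angle 0.001 z at middle 0.0876
M lid plane: n 762 angle -0.0 z at middle 0.0875
R lid plane: n 641 angle 0.003 z at middle 0.0876
scene 61 z [0.0576 0.0685 0.0714] rect [485.8 295.5] [61.  10.2] 8.81
scene 60 z [0.0595 0.0684 0.0726] rect [476.1 353.2] [58.  10.8] 7.21
scene 61 z [0.0569 0.0687 0.0721] rect [472.6 412.1] [60.1 10.4] 5.85
```

View pics/sA.png

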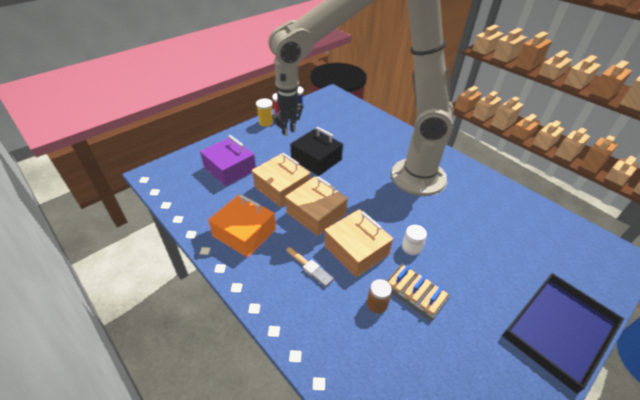

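The last scene picture shows the three lids shut at about (282,178), (316,205) and (358,240). The three blue blocks stand in the tray at (418,290), and the jar (380,290), tin (414,238) and brush (310,266) are where they started. The gripper is clear of everything, so I'm handing in.

```bash
python3 -c "
from bench import r
print(r.hand_in())"
```

```text
the job is handed in; nothing more can be done
None
```

I opened all three lids to about 1.46 rad and found three blue blocks in the middle case. I stood one in each tray bay, closed the lids, and handed the job in at about 56 s of the 210 s.

**Last checks**
- **Lids:** all three measured shut, within 0.005 rad.
- **Blue blocks:** the ridge tops are at about 0.069 m, which means the blocks are flat on the pads. They measured within about 4 mm of the bay centres, and most of that is probably because the camera only sees one side of each ridge.
- **Other objects:** by eye, the jar, tin and brush are where they started. I never touched the red and yellow blocks. The gripper ended clear of everything.

**Checks that disagreed or fell short**
- **Tool height:** the fingertips sat about 20–25 mm higher than the reported tool position. My first grip on a lid handle missed because of this, and I corrected for it from then on.
- **Tray position:** the colour outline put the tray 3–5 mm away from where the depth data did. I used the depth value, and all three blocks seated.
- **Forces:** pressing each lid shut gave about 50 N at the wrist, under the 120 N limit. I was gripping the handle with the fingers. If that counts against the 40 N limit for the arm and gripper body, it would be over.

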